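Pack a guest's gift box in two layers

ROBOT

A 6-joint arm with a two-finger parallel gripper is mounted at the origin on a cart in front of the work surface, level with it; the furniture and walls round the work are solid. World frame = base frame: x ahead of the robot, y to its left, z up, the work surface at z = 0. Lengths are in m, angles in rad, forces in N, time in s.
With the tool pointing down it reaches from about 0.325 to 0.775 m from the base axis. Payload 5.5 kg.
Tool frame: the origin (TCP) lies on the centre line of the jaws, within the pads' length; the fingertips stand 8 mm ahead of it and the grasp point (between the pads) lies 11 mm behind it (manip.nose_length is the distance from the TCP to the fingertips, in m); z points along the fingers, x is the direction in which the jaws open and shut, and the axes are right-handed (so a half turn about z gives the same grasp; the last joint's range is limited). The gripper opens to 88 mm and grips with 3 to 60 N. Pads are 20 mm wide; open, the fingers measure 115 mm over their backs; the gripper's body (75 mm by 178 mm) begins 61 mm behind the grasp point.
Start: joints at [-1.282, 0.091, 1.231, -0, 1.82, -0.057], TCP at [0.203, -0.564, 0.198] pointing down, gripper open.
Joint ranges: [-2.87, 2.87], [-0.86, 2.18], [0.17, 2.46], [-1.51, 4.65], [0.06, 2.69], [-2.65, 2.65]. Speed limits (rad/s): [2.57, 2.57, 3.01, 3.14, 3.14, 3.14].

INTERFACE

Orientations are given as a unit quaternion [x, y, z, w].
In Python, from workcell import manip, vision, ticket gives the robot as it stands.
- The arm moves only by the tool send_rows, never from a script. Its argument "rows" is a list of rows, each a list of 2 entries, a list of its own where there are three numbers: the shift along the tool's x, y, z in mm, then the turn, a rotation vector about the tool's x, y, z in degrees. A call has exactly 10 rows; each row shifts and turns the commanded pose from where the row before left it, along the tool's axes as they then stand; what a row does not reach is not made up. A row lasts 1/12 s, in which the tool goes at most 41.7 mm and 7.16 degrees, less where a joint would pass 70% of its speed; a pose out of reach is approached as far as the arm can. A call with a gripper value outside its range is refused whole. "grip" is the closure, from 0 (fully open) to 1 (shut), set as the call begins (left out, the last holds). The fingers move at their own pace and stop on an object; the grip force is fixed at half the most. Time passes only in rows, so rows that do not move let the fingers close, or fill a call up. It gives the time, the measured TCP pose, the force and the opening at its end, in the units of the state.
- manip.sense(): the state, without advancing time (a new reading comes with each control period).
- vision.get_image(name): name is "side" or "top"; returns a dict with "color" (400x640x3 uint8, blue, green, red), "fx", "fy", "cx", "cy" (pixels), "dist_coeffs" ([k1, k2, p1, p2, k3] as OpenCV has them; the pictures are not rectified), "world_from_camera" (4x4, takes a point from camera to world coordinates). Camera axes: x right, y up, looking along -z (the intrinsics and any distortion apply to the point x, -y, -z); pixel columns grow to the right and rows downward; lengths in m; the calibration is good to about 2 mm. A picture is of the moment at which its call begins. There is no depth.
- ticket.job_done(): hands the job in, once; it reports no verdict.
The state is a dict: "time_s": time; "joint_pos": joint angles; "joint_vel": joint speeds; "joint_torque": joint torques, N m; "tcp_pos": TCP position; "ee_rot": TCP orientation; "contact_force": force on the tool from outside, world axes, zero at the start; "torque": the same for the moment, N m; "width": finger opening in m.
Only numpy, scipy, OpenCV 4.12 (cv2) and the standard library are available. Lean on these libraries where they do the work, as an engineer would, in place of code of your own. Each camera call takes 0.05 s, during which the arm holds its last target.

TASK

Pack the open wooden gift box in two layers: lay one wafer packet flat on the bottom of the box, then set the divider board level on the two cleats inside the box with its handle up, and then lay the other wafer packet flat on the divider beside the handle. Set things down and let go, without dropping them in from above, and leave the cup near the packets and the service bell where they stand.

Things in the scene. Friction and masses are not known exactly. Their poses are not given: they have to be found in the camera images.
- box_floor (a point): open wooden box, brass corner plates, 142 x 236 x 66 mm, fixed; walls and floor 6 mm thick; inside 130 mm along its x, 224 mm along its y. A cleat 15 mm wide and 26 mm high runs along x at each y end of the inside, 194 mm of floor between them. Point: centre of the inner floor, 6 mm above the table, z up. A seated divider has its underside 26 mm and upper face 31 mm above this point.
- divider_handle (a point): loose plywood board, 120 (x) x 214 (y) x 5 mm, 150 g, lying flat; across its middle a handle bar 64 mm along x, 12 mm thick along y, 26 mm high: grasp across y; 101 mm of board is free on each side of it. Point: centre of the bar, 18 mm above the underside, z up; 44 mm above the box floor when seated. 5 mm to spare on every side in the box, y along the box's y, either way round.
- packet_1_centre (a point): wafer packet in a pale wrapper, a flat pillow 40 x 88 x 14 mm, 60 g, lying flat on the table, one of two equal ones. This point is its centre, 7 mm above its underside; x runs across it (40 mm, the way to grasp it), y along it (88 mm), z up.
- packet_2_centre (a point): wafer packet in a pale wrapper, a flat pillow 40 x 88 x 14 mm, 60 g, lying flat on the table, one of two equal ones. This point is its centre, 7 mm above its underside; x runs across it (40 mm, the way to grasp it), y along it (88 mm), z up.
- packet_1: the same packet as packet_1_centre; origin at the centre of its underside.
- packet_2: the same packet as packet_2_centre; origin at the centre of its underside.
- divider: the same board as divider_handle; origin at the centre of its underside.
- coffee_cup: cream coffee cup, 66 x 87 x 58 mm, that stands near the packets, not to be moved; origin under its centre.
- bell: service bell, a metal dome on a black foot with a knob on top, 75 mm across, 57 mm tall, standing beyond the box, not to be moved; origin under its centre.

How it is judged:
On the way, in this order (a step that is already met when the one before it is completed fails the run):
1. one wafer packet lies flat on the bottom of the box, released (((z of packet_1_centre in the frame of box_floor between 0.002 and 0.012 m and x of packet_1_centre in the frame of box_floor between -0.06 and 0.06 m and y of packet_1_centre in the frame of box_floor between -0.095 and 0.095 m and angle between the z axis of packet_1_centre and the z axis of box_floor, either way round below 0.12 rad and contact force between the fingers and packet_1 below 0.1 N) or (z of packet_2_centre in the frame of box_floor between 0.002 and 0.012 m and x of packet_2_centre in the frame of box_floor between -0.06 and 0.06 m and y of packet_2_centre in the frame of box_floor between -0.095 and 0.095 m and angle between the z axis of packet_2_centre and the z axis of box_floor, either way round below 0.12 rad and contact force between the fingers and packet_2 below 0.1 N))), for 0.2 s.
2. the divider sits level on both cleats over that packet, handle up, released (z of divider_handle in the frame of box_floor between 0.041 and 0.047 m and x of divider_handle in the frame of box_floor between -0.008 and 0.008 m and y of divider_handle in the frame of box_floor between -0.008 and 0.008 m and angle between the z axis of divider_handle and the z axis of box_floor, either way round below 0.04 rad and angle between the y axis of divider_handle and the y axis of box_floor, either way round below 0.12 rad and contact force between the fingers and divider below 0.1 N and ((z of packet_1_centre in the frame of box_floor between 0.002 and 0.012 m and x of packet_1_centre in the frame of box_floor between -0.06 and 0.06 m and y of packet_1_centre in the frame of box_floor between -0.095 and 0.095 m and angle between the z axis of packet_1_centre and the z axis of box_floor, either way round below 0.12 rad and contact force between the fingers and packet_1 below 0.1 N) or (z of packet_2_centre in the frame of box_floor between 0.002 and 0.012 m and x of packet_2_centre in the frame of box_floor between -0.06 and 0.06 m and y of packet_2_centre in the frame of box_floor between -0.095 and 0.095 m and angle between the z axis of packet_2_centre and the z axis of box_floor, either way round below 0.12 rad and contact force between the fingers and packet_2 below 0.1 N))), for 0.2 s.
3. the other packet lies flat on the divider, released ((((z of packet_1_centre in the frame of box_floor between 0.002 and 0.012 m and x of packet_1_centre in the frame of box_floor between -0.06 and 0.06 m and y of packet_1_centre in the frame of box_floor between -0.095 and 0.095 m and angle between the z axis of packet_1_centre and the z axis of box_floor, either way round below 0.12 rad and contact force between the fingers and packet_1 below 0.1 N) and (z of packet_2_centre in the frame of box_floor between 0.033 and 0.043 m and x of packet_2_centre in the frame of box_floor between -0.06 and 0.06 m and y of packet_2_centre in the frame of box_floor between -0.11 and 0.11 m and angle between the z axis of packet_2_centre and the z axis of box_floor, either way round below 0.12 rad and contact force between the fingers and packet_2 below 0.1 N)) or ((z of packet_2_centre in the frame of box_floor between 0.002 and 0.012 m and x of packet_2_centre in the frame of box_floor between -0.06 and 0.06 m and y of packet_2_centre in the frame of box_floor between -0.095 and 0.095 m and angle between the z axis of packet_2_centre and the z axis of box_floor, either way round below 0.12 rad and contact force between the fingers and packet_2 below 0.1 N) and (z of packet_1_centre in the frame of box_floor between 0.033 and 0.043 m and x of packet_1_centre in the frame of box_floor between -0.06 and 0.06 m and y of packet_1_centre in the frame of box_floor between -0.11 and 0.11 m and angle between the z axis of packet_1_centre and the z axis of box_floor, either way round below 0.12 rad and contact force between the fingers and packet_1 below 0.1 N))) and z of divider_handle in the frame of box_floor between 0.041 and 0.047 m and x of divider_handle in the frame of box_floor between -0.008 and 0.008 m and y of divider_handle in the frame of box_floor between -0.008 and 0.008 m and angle between the z axis of divider_handle and the z axis of box_floor, either way round below 0.04 rad and angle between the y axis of divider_handle and the y axis of box_floor, either way round below 0.12 rad and contact force between the fingers and divider below 0.1 N), for 0.2 s.
At the end, for the whole second after the job is handed in: Either packet flat (0.12 rad) on the box floor; divider on both cleats, handle up, level within 0.04 rad, seated within 3 mm of height and 8 mm of the middle; other packet flat (0.12 rad) on the divider; packets within 5 mm of resting height; all released, still (under 0.02 m/s) (all of step 3 and linear speed of each of packet_1, packet_2, divider below 0.02 m/s); the robot touches nothing.
It fails at once if the cup or the bell is moved by more than 25 mm (distance of any of coffee_cup, bell from where it was at the start of the episode above 0.025 m).
It fails at once if a packet or the divider falls freely faster than 0.9 m/s (dropped from more than about 4 cm) ((linear speed of packet_1 above 0.9 m/s and contact force between anything else and packet_1 below 0.05 N) or (linear speed of packet_2 above 0.9 m/s and contact force between anything else and packet_2 below 0.05 N) or (linear speed of divider above 0.9 m/s and contact force between anything else and divider below 0.05 N)).
It also fails if it takes over 67 s, if anything falls off the work surface, if the arm or the gripper's body presses on something with over 40 N, if the wrist force passes 120 N, or if a joint passes its speed limit or range.

## Working session

There is one attempt and no reset: what is moved stays moved. The work goes in short steps, Python scripts to look and compute and a tool call to move; the robot and the scene stay as the last step left them, time stands still between calls to the robot, and variables do not carry over. Pictures are saved under pics/ and viewed, and the job is handed in when it is done.

Besides the shell and the picture viewer there is one more tool, called after ">>>" by a JSON object that holds its "method" and its "body", one argument or row to a line. send_rows: Moves the arm, as the interface text tells. Its arguments: {"type":"object","properties":{"rows":{"type":"array","items":{"type":"array"}},"grip":{"type":"number"}},"required":["rows"]}

```bash
ls; mkdir -p pics; python3 - <<'E'
from workcell import manip, vision, ticket
import cv2
for n in ("top","side"):
    d=vision.get_image(n); cv2.imwrite(f"pics/{n}0.png",d["color"])
    print(n,d["fx"],d["fy"],d["cx"],d["cy"],d["dist_coeffs"]);print(d["world_from_camera"])
s=manip.sense();print(s, manip.nose_length)
E
```

```text
pics
top 500.7502533478137 500.7502533478137 322.5855865702299 198.25485018273724 [0.04914451 0.         0.         0.         0.        ]
[[ 0.02327466  0.98423932 -0.17530331  0.37254197]
 [-0.99967824  0.02114395 -0.01401261 -0.00831542]
 [-0.01008515  0.17557305  0.98441475  1.14546325]
 [ 0.          0.          0.          1.        ]]
side 395.00113041239916 395.00113041239916 315.9746691911474 198.4368847632309 [0.01039302 0.         0.         0.         0.        ]
[[-0.83939422  0.32602555 -0.43488468  0.19653099]
 [-0.54327913 -0.52724421  0.65334626  0.59811181]
 [-0.01628286  0.78467884  0.61968862  0.60579608]
 [ 0.          0.          0.          1.        ]]
{'time_s': 0.1, 'joint_pos': array([-1.28170768e+00,  9.17975664e-02,  1.23176119e+00,  1.02101426e-05,
        1.81980468e+00, -5.66718840e-02]), 'joint_vel': array([-0.00079709, -0.0018848 , -0.00245186, -0.00115971,  0.00077511,
        0.00043429]), 'joint_torque': array([ 3.13193741e-03, -4.47858024e+01, -4.07570457e+01,  7.00392458e-02,
        2.84755079e-02, -1.09790913e-04]), 'tcp_pos': array([ 0.20327654, -0.56418677,  0.19721403]), 'ee_rot': array([ 8.18203400e-01, -5.74928180e-01, -6.91362286e-04, -5.53133039e-04]), 'contact_force': array([-0.29486824, -0.71147858, -0.4597146 ]), 'torque': array([ 0.0210045 ,  0.04238439, -0.00901322]), 'width': 0.08787803238868257} 0.008
```

View pics/top0.png

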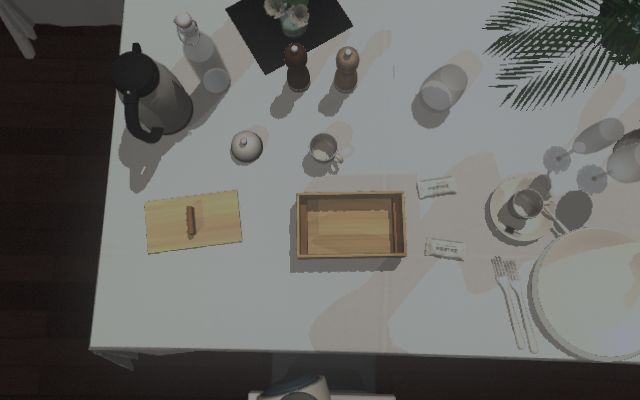

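View pics/side0.png

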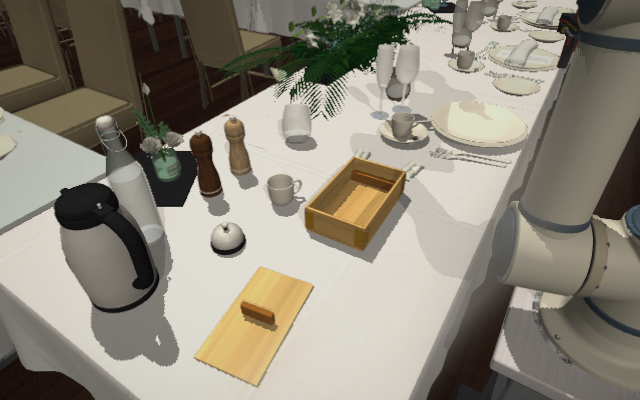

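The top view shows the box around (350,225), divider (193,222), packets (436,187) and (445,248), and bell (246,146). The cup with a saucer is at about (525,205), and another cup is at (323,148). Next I'll enlarge these for accurate corners.

```bash
cat > h.py <<'E'
import numpy as np, cv2
from workcell import manip, vision, ticket
def K(d): return np.array([[d["fx"],0,d["cx"]],[0,d["fy"],d["cy"]],[0,0,1.]])
def back(d,uv,z):
    uv=np.array(uv,float).reshape(-1,1,2)
    n=cv2.undistortPoints(uv,K(d),np.array(d["dist_coeffs"])).reshape(-1,2)
    T=d["world_from_camera"]; r=np.c_[n[:,0],-n[:,1],-np.ones(len(n))]@T[:3,:3].T
    o=T[:3,3]; return o+r*((z-o[2])/r[:,2])[:,None]
def proj(d,P):
    P=np.array(P,float).reshape(-1,3); T=d["world_from_camera"]
    c=(P-T[:3,3])@T[:3,:3]; c=c*np.array([1,-1,-1])
    return cv2.projectPoints(c.reshape(-1,1,3),np.zeros(3),np.zeros(3),K(d),np.array(d["dist_coeffs"]))[0].reshape(-1,2)
def crop(d,x0,y0,x1,y1,s,name):
    c=d["color"][y0:y1,x0:x1]; c=cv2.resize(c,None,fx=s,fy=s,interpolation=cv2.INTER_CUBIC)
    c=np.clip(c.astype(float)*1.5,0,255).astype(np.uint8)
    st=10
    for u in range((x0+9)//10*10,x1,10): cv2.line(c,(int((u-x0+.5)*s),0),(int((u-x0+.5)*s),4 if u%50 else 12),(0,0,255),1); 
    for v in range((y0+9)//10*10,y1,10): cv2.line(c,(0,int((v-y0+.5)*s)),(4 if v%50 else 12,int((v-y0+.5)*s)),(0,0,255),1)
    cv2.imwrite(name,c)
E
python3 - <<'E'
from h import *
d=vision.get_image("top")
crop(d,285,180,485,270,4,"pics/a1.png")
crop(d,130,180,260,270,6,"pics/a2.png")
# coarse numbers
print(back(d,[[297,258],[405,257],[297,193],[404,192]],0.066).round(4))
print(back(d,[[145,198],[238,191],[242,241],[149,253]],0.005).round(4))
E
```

```text
[[ 0.4335  0.0589  0.066 ]
 [ 0.4411 -0.172   0.066 ]
 [ 0.5753  0.0635  0.066 ]
 [ 0.5825 -0.1707  0.066 ]]
[[0.5674 0.4177 0.005 ]
 [0.5885 0.2045 0.005 ]
 [0.4728 0.1892 0.005 ]
 [0.4414 0.3977 0.005 ]]
```

View pics/a1.png

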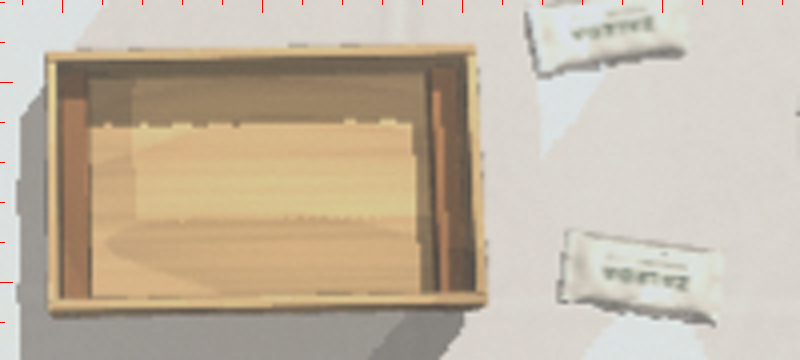

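View pics/a2.png

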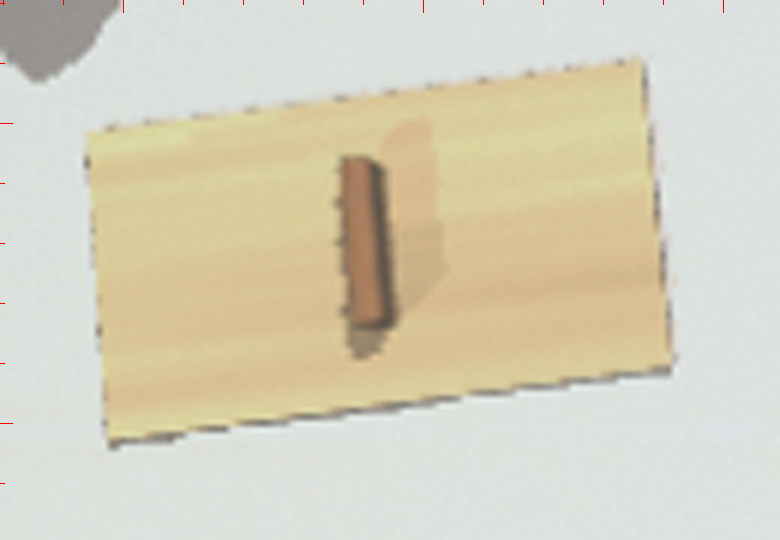

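```bash
python3 - <<'E'
from h import *
d=vision.get_image("top")
crop(d,405,165,485,265,6,"pics/b1.png")
d2=vision.get_image("side")
crop(d2,300,140,440,260,5,"pics/b2.png")
E
```

```text
(no output)
```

View pics/b1.png

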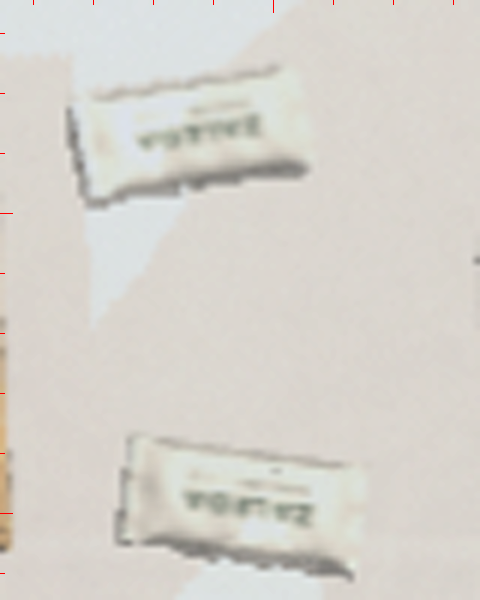

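View pics/b2.png

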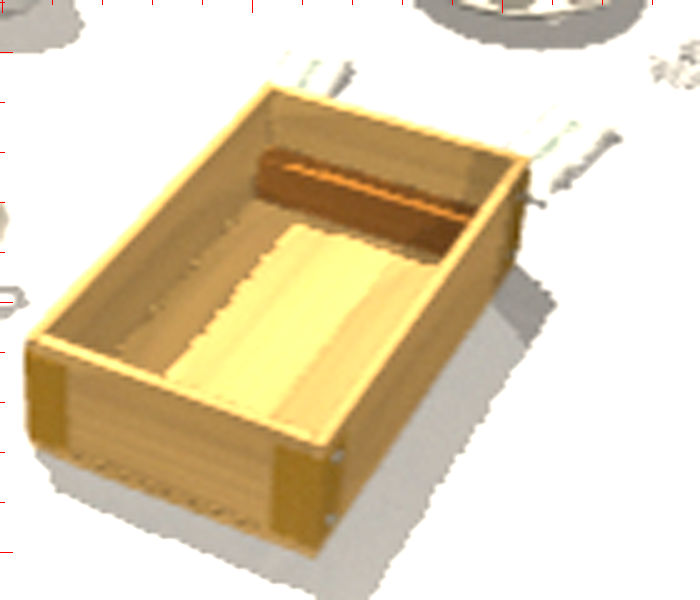

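```bash
cat > fit.py <<'E'
from h import *
from scipy.optimize import least_squares
def un(p,x0,y0,s): return (np.array(p,float)+.5)/s-.5+np.array([x0,y0])
def fit(obs,lx,ly,z,g):
    # obs: list of (d, uv(4), corner order signs)
    def pts(p):
        c,s=np.cos(p[2]),np.sin(p[2]); R=np.array([[c,-s],[s,c]])
        q=np.array(SG)*[lx/2,ly/2]@R.T+p[:2]; return np.c_[q,np.full(4,z)]
    f=lambda p: np.concatenate([(proj(d,pts(p))-uv).ravel() for d,uv in obs])
    r=least_squares(f,g); return r.x,np.abs(r.fun).max(),r.fun.reshape(-1,2).round(1).tolist()
SG=[[1,1],[1,-1],[-1,-1],[-1,1]]  # far-left, far-right, near-right, near-left (as seen in top)
E
python3 - <<'E'
from fit import *
import fit
t=vision.get_image("top"); s=vision.get_image("side")
bt=un([(46,53),(474,46),(486,304),(49,305)],285,180,4)
bs=un([(30,342),(330,445),(528,160),(270,88)],300,140,5)
# side: identify by projecting
print(proj(s,[[.575,.0635,.066],[.5825,-.17,.066],[.44,-.172,.066],[.4335,.059,.066]]).round(1).tolist(), bs.round(1).tolist())
bs=bs[[0,3,2,1]]
for nm,o in (("top",[(t,bt)]),("side",[(s,bs)]),("both",[(t,bt),(s,bs)])):
    print("box",nm,fit.fit(o,.142,.236,.066,[.5,-.05,0]))
dv=un([(87,130),(642,60),(673,370),(106,441)],130,180,6)
print("div",fit.fit([(t,dv)],.120,.214,.005,[.5,.3,0]))
hb=un([(342,157),(370,157),(382,325),(355,325)],130,180,6)
print("bar",fit.fit([(t,hb)],.064,.012,.031,[.5,.3,0]), back(t,hb.mean(0),.031))
for nm,p in (("A",[(75,100),(295,67),(310,172),(90,205)]),("B",[(133,437),(365,468),(350,578),(120,542)])):
    print(nm,fit.fit([(t,un(p,405,165,6))],.04,.088,.007,[.5,-.25,0]))
for nm,uv in(("cup",(525,205)),("cup2",(323,148)),("bell",(246,146))): print(nm,back(t,uv,.03).round(3))
E
```

```text
[[307.4, 207.0], [356.1, 156.2], [409.3, 172.5], [367.4, 229.5]] [[305.6, 208.0], [365.6, 228.6], [405.2, 171.6], [353.6, 157.2]]
box top (array([ 0.51059423, -0.05466379,  0.03436367]), np.float64(1.146304496391906), [[-0.1, -0.9], [0.6, -0.5], [0.3, 0.2], [-0.8, 1.1]])
box side (array([ 0.51311303, -0.05285303,  0.05334109]), np.float64(1.259279047987235), [[-0.6, -0.1], [-0.7, -1.3], [1.2, -0.6], [0.2, 1.1]])
box both (array([ 0.51179381, -0.05392608,  0.04174011]), np.float64(2.2891464050545096), [[-0.7, -1.0], [-0.0, -1.5], [0.2, -0.8], [-0.8, 1.0], [-0.2, -0.6], [0.5, -1.3], [2.3, -0.4], [0.2, 1.0]])
div (array([0.51621445, 0.30464959, 0.14811242]), np.float64(0.2107928051435124), [[-0.1, 0.0], [0.1, 0.2], [-0.1, -0.2], [0.0, 0.0]])
bar (array([0.51584641, 0.3036975 , 0.14025206]), np.float64(0.49294193728448477), [[-0.3, 0.2], [0.4, -0.4], [0.4, -0.3], [-0.5, 0.4]]) [[0.51568141 0.30368851 0.031     ]]
A (array([ 0.60677666, -0.25462833,  0.16487454]), np.float64(0.9572302157686181), [[-0.8, 0.3], [0.2, 0.4], [1.0, -0.3], [-0.3, -0.4]])
B (array([ 0.46516227, -0.27054969, -0.12525677]), np.float64(0.7173489305753264), [[-0.4, -0.2], [-0.1, 0.5], [0.7, -0.2], [-0.2, -0.1]])
cup [[ 0.566 -0.444  0.03 ]]
cup2 [[0.689 0.009 0.03 ]]
bell [[0.69  0.187 0.03 ]]
```

```bash
python3 - <<'E'
from fit import *
import sys
t=vision.get_image("top"); s=vision.get_image("side")
def rect(lx,ly,z,p,oy=0):
    c,sn=np.cos(p[2]),np.sin(p[2]); R=np.array([[c,-sn],[sn,c]])
    q=(np.array(SG)*[lx/2,ly/2]+[0,oy])@R.T+p[:2]; return np.c_[q,np.full(4,z)]
p=[.5117,-.0540,.038]
for d,(x0,y0,x1,y1,sc),n in ((t,(285,180,415,270,6),"top"),(s,(300,140,440,260,5),"side")):
    crop(d,x0,y0,x1,y1,sc,"pics/tmp.png"); c=cv2.imread("pics/tmp.png")
    for r in (rect(.142,.236,.066,p),rect(.130,.224,.066,p),rect(.130,.015,.032,p,.1045),rect(.130,.015,.032,p,-.1045),rect(.142,.236,0,p)):
        uv=((proj(d,r)-[x0,y0]+.5)*sc-.5)
        cv2.polylines(c,[np.round(uv*16).astype(np.int32)],True,(255,0,0),1,cv2.LINE_AA,4)
    cv2.imwrite(f"pics/c_{n}.png",c)
E
```

```text
(no output)
```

View pics/c_top.png

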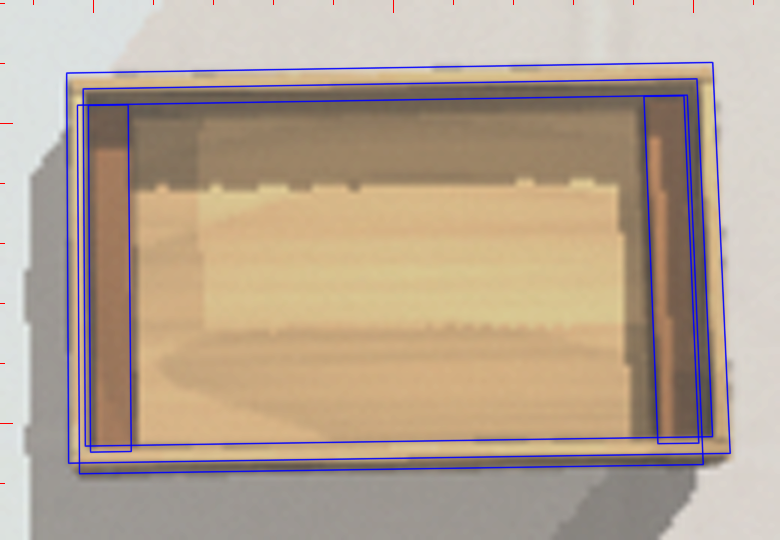

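View pics/c_side.png

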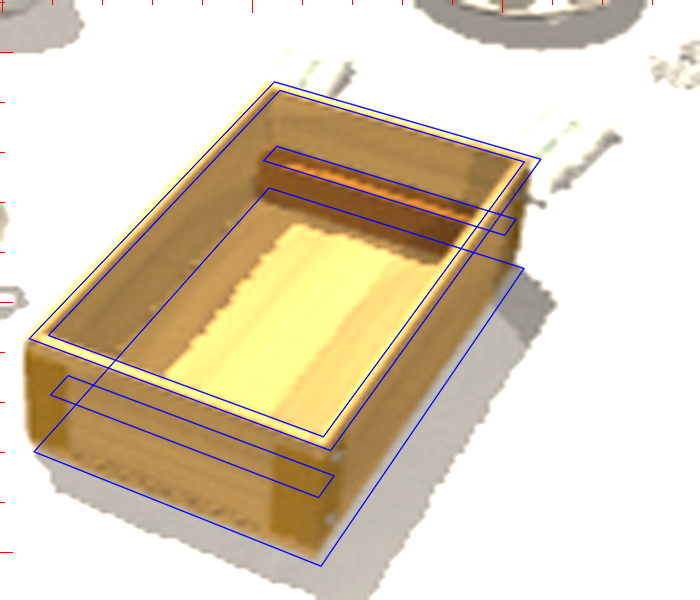

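```bash
cat > plan.py <<'E'
from h import *
from scipy.spatial.transform import Rotation as Ro
import json
def cur():
    s=manip.sense(); R=Ro.from_quat(s["ee_rot"]).as_matrix()
    return s,s["tcp_pos"],np.degrees(np.arctan2(R[1,0],R[0,0]))
def plan(xyz,yaw,n,q=1.0,qa=1.0,ramp=True):
    s,p,y=cur(); xyz=np.array(xyz); dy=(yaw-y+180)%360-180
    R0=Ro.from_quat(s["ee_rot"])
    tgt=lambda a:p+(xyz-p)*a
    u=np.arange(1,n+1)/n; a=(.4*u+.6*(3*u**2-2*u**3)) if ramp else u
    P=p.copy(); Y=0; rows=[]
    for k in range(n):
        R=R0*Ro.from_rotvec([0,0,-Y],degrees=True)
        d=np.round(R.inv().apply(tgt(a[k])-P)*1000/q)*q
        P=P+R.apply(d)/1000
        w=np.round((-dy*a[k]+Y)/qa)*qa; Y-=w
        rows.append([[float(v)+0. for v in d],[0,0,float(w)]])
    rows=[[[int(v) if v==int(v) else v for v in r[0]],[0,0,int(r[1][2]) if r[1][2]==int(r[1][2]) else r[1][2]]] for r in rows]
    for i in range(0,n,10): print(json.dumps(rows[i:i+10]))
    print("err mm",((P-xyz)*1000).round(1),"yaw err",round(dy-Y,2),"max step",max(np.linalg.norm(r[0]) for r in rows), "yaw0",round(y,2))
E
python3 -c "
from plan import *
plan([.465,-.2705,.07],-7.2,20)"
```

```text
[[[-5, -8, 3], [0, 0, -2]], [[-5, -12, 4], [0, 0, -2]], [[-7, -14, 5], [0, 0, -2]], [[-7, -17, 6], [0, 0, -3]], [[-6, -19, 7], [0, 0, -3]], [[-7, -21, 7], [0, 0, -4]], [[-5, -23, 8], [0, 0, -3]], [[-4, -24, 8], [0, 0, -4]], [[-2, -25, 8], [0, 0, -4]], [[-1, -25, 8], [0, 0, -4]]]
[[[1, -26, 8], [0, 0, -5]], [[3, -25, 9], [0, 0, -4]], [[5, -24, 8], [0, 0, -4]], [[7, -22, 7], [0, 0, -3]], [[7, -21, 7], [0, 0, -4]], [[7, -19, 7], [0, 0, -3]], [[8, -16, 6], [0, 0, -3]], [[7, -14, 5], [0, 0, -2]], [[7, -11, 4], [0, 0, -2]], [[5, -8, 3], [0, 0, -2]]]
err mm [-0.1  0.1  0.2] yaw err -0.01 max step 27.2213151776324 yaw0 -70.19
```

>>> {"method": "send_rows", "body": {
  "rows": [
    [[-5, -8, 3], [0, 0, -2]],
    [[-5, -12, 4], [0, 0, -2]],
    [[-7, -14, 5], [0, 0, -2]],
    [[-7, -17, 6], [0, 0, -3]],
    [[-6, -19, 7], [0, 0, -3]],
    [[-7, -21, 7], [0, 0, -4]],
    [[-5, -23, 8], [0, 0, -3]],
    [[-4, -24, 8], [0, 0, -4]],
    [[-2, -25, 8], [0, 0, -4]],
    [[-1, -25, 8], [0, 0, -4]]
  ],
  "grip": 0
}}

```text
time_s: 1.28
tcp_pos: [0.3351, -0.4156, 0.1335]
ee_rot: [0.943, -0.332, 0.0, -0.0]
contact_force: [0.9, 0.6, -0.0]
width: 0.0878
```

>>> {"method": "send_rows", "body": {
  "rows": [
    [[1, -26, 8], [0, 0, -5]],
    [[3, -25, 9], [0, 0, -4]],
    [[5, -24, 8], [0, 0, -4]],
    [[7, -22, 7], [0, 0, -3]],
    [[7, -21, 7], [0, 0, -4]],
    [[7, -19, 7], [0, 0, -3]],
    [[8, -16, 6], [0, 0, -3]],
    [[7, -14, 5], [0, 0, -2]],
    [[7, -11, 4], [0, 0, -2]],
    [[5, -8, 3], [0, 0, -2]]
  ]
}}

```text
time_s: 2.12
tcp_pos: [0.4657, -0.2685, 0.0696]
ee_rot: [0.998, -0.06, -0.0, -0.0]
contact_force: [-0.6, 0.2, 0.5]
width: 0.0881
```

```bash
python3 -c "
from plan import *
plan([.465,-.2705,.012],-7.2,10,.5,.5)
d=vision.get_image('side'); crop(d,320,100,460,200,5,'pics/d1.png')
d=vision.get_image('top'); crop(d,390,150,490,280,5,'pics/d2.png')"
```

```text
[[[0, 0, 3.5], [0, 0, 0]], [[0, 0.5, 4.5], [0, 0, 0]], [[0, 0, 6.5], [0, 0, 0]], [[0, 0.5, 7], [0, 0, 0]], [[0, 0, 7.5], [0, 0, 0]], [[0, 0.5, 7], [0, 0, 0]], [[-0.5, 0, 7], [0, 0, 0]], [[0, 0.5, 6.5], [0, 0, 0.5]], [[0, 0, 5], [0, 0, 0]], [[0, 0, 3], [0, 0, 0]]]
err mm [-0.1  0.1  0.1] yaw err 0.19 max step 7.5 yaw0 -6.89
```

View pics/d2.png

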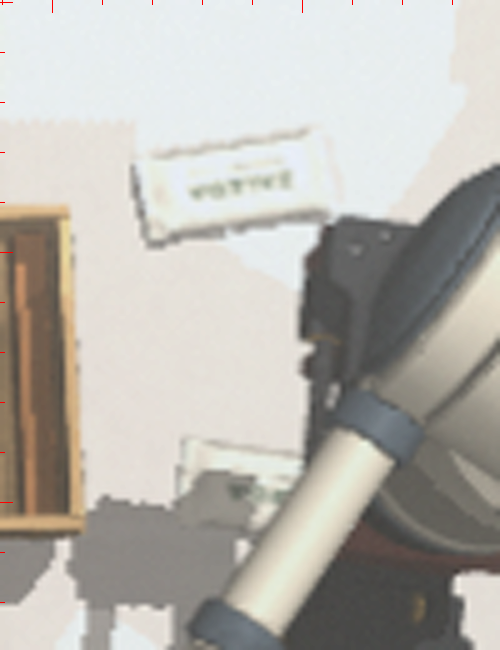

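View pics/d1.png

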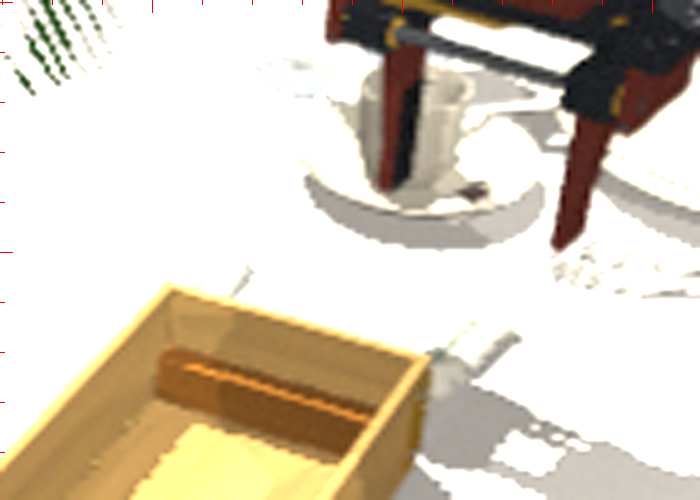

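```bash
python3 -c "
from plan import *
s,p,y=cur(); print(p,y,s['ee_rot'],s['joint_pos'])
R=Ro.from_quat(s['ee_rot'])
for n in('side','top'):
    d=vision.get_image(n)
    print(n,proj(d,[p+R.apply([.047*k,0,.008]) for k in(-1,0,1)]).round(1).tolist(), proj(d,p+R.apply([0,0,-.1])).round(1))
    print(proj(d,[.465,-.2705,.007]).round(1))
"
```

```text
[ 0.46540914 -0.26887221  0.06950114] -6.964512629572462 [ 9.98153483e-01 -6.07395808e-02 -4.05218252e-04 -4.04104577e-04] [-5.87371671e-01 -6.30796035e-02  1.61405921e+00  2.91460494e-04
  1.59171989e+00 -4.65811734e-01]
side [[431.1, 159.0], [414.4, 152.9], [398.5, 147.0]] [[420.6 114.5]]
[[412.  170.1]]
top [[447.8, 268.7], [449.9, 246.9], [452.1, 225.3]] [[463.4 242.4]]
[[444.8 249. ]]
```

```bash
python3 -c "
from plan import *
d=vision.get_image('side'); crop(d,340,40,500,200,5,'pics/e1.png')
d=vision.get_image('top'); crop(d,380,150,540,300,5,'pics/e2.png')"
```

```text
(no output)
```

View pics/e1.png

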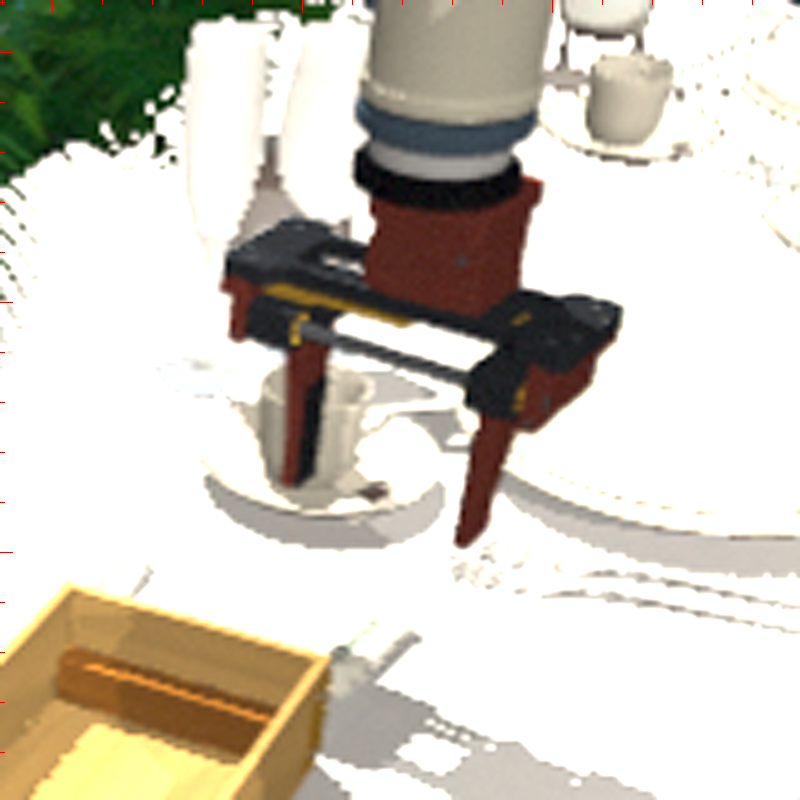

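View pics/e2.png

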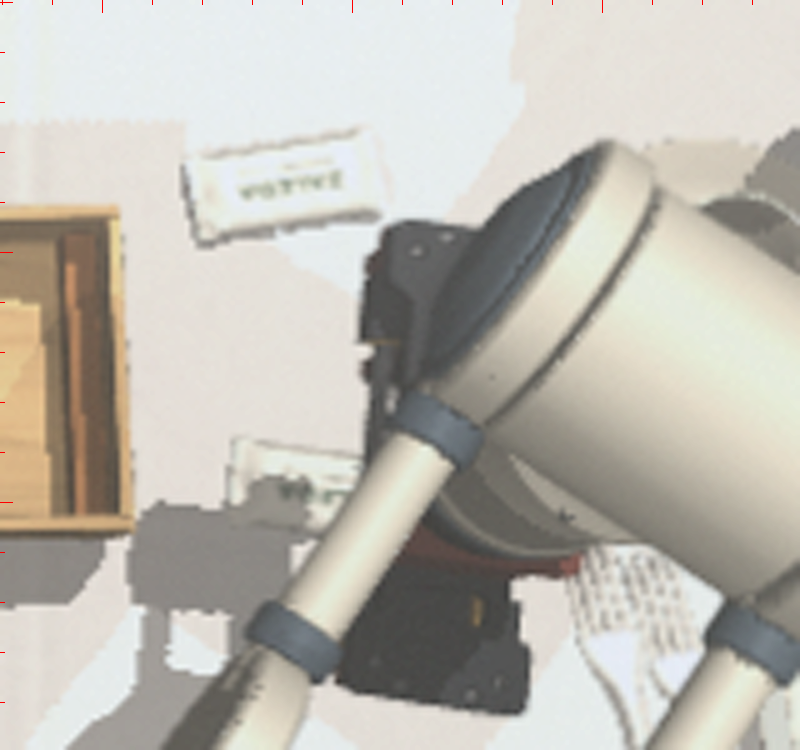

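>>> {"method": "send_rows", "body": {
  "rows": [
    [[0, 0, 2], [0, 0, 0]],
    [[0, 0.5, 3], [0, 0, 0]],
    [[0, 0, 4], [0, 0, 0]],
    [[0, 0.5, 4], [0, 0, 0]],
    [[0, 0, 4], [0, 0, 0]],
    [[0, 0.5, 4], [0, 0, 0]],
    [[0, 0, 4], [0, 0, 0]],
    [[0, 0.5, 3], [0, 0, 0]],
    [[0, 0, 2], [0, 0, 0]],
    [[0, 0, 0], [0, 0, 0]]
  ]
}}

```text
time_s: 3.25
tcp_pos: [0.4644, -0.2722, 0.0396]
ee_rot: [0.998, -0.063, -0.0, -0.0]
contact_force: [0.4, -0.4, 0.1]
width: 0.0881
```

```bash
python3 -c "
from plan import *
s,p,y=cur(); print(p,y,s['contact_force'])
R=Ro.from_quat(s['ee_rot'])
for n in('side','top'):
    d=vision.get_image(n)
    print(n,proj(d,[p+R.apply([.047*k,0,.008]) for k in(-1,0,1)]).round(1).tolist(), proj(d,p+R.apply([0,0,-.1])).round(1))
    if n=='side': crop(d,370,80,470,200,5,'pics/f1.png')
    else: crop(d,380,150,540,300,5,'pics/f2.png')
"
```

```text
[ 0.46444453 -0.27224358  0.03956062] -7.187276969109899 [ 0.42651712 -0.43994593  0.10733293]
side [[430.0, 168.4], [413.7, 162.1], [398.1, 156.2]] [[419.7 125.2]]
top [[446.0, 269.7], [448.2, 248.4], [450.4, 227.5]] [[461.1 244.2]]
```

View pics/f1.png

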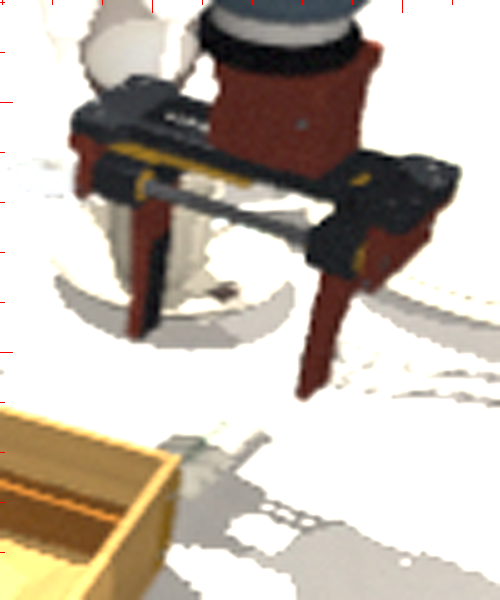

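View pics/f2.png

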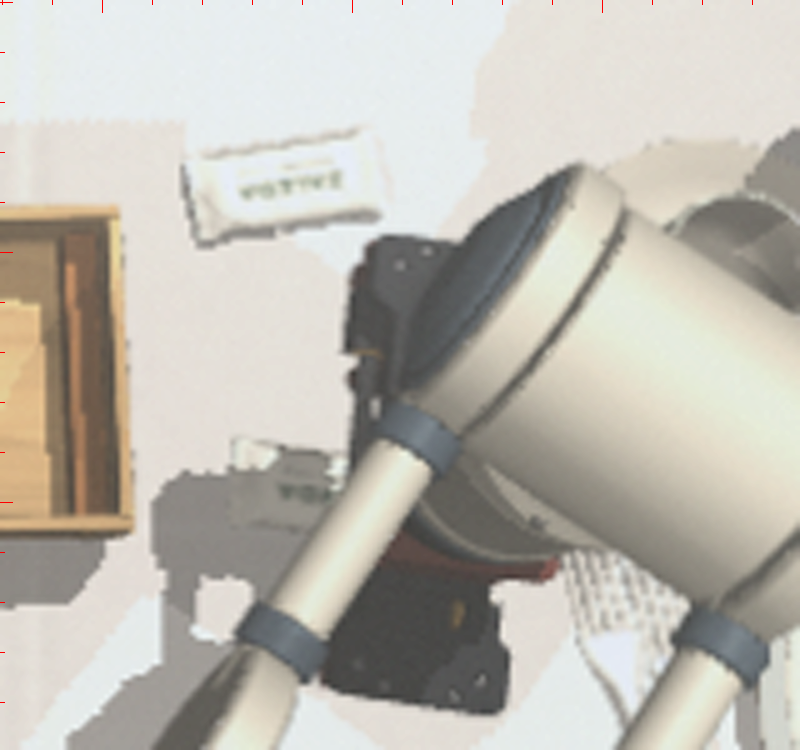

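```bash
python3 -c "
from plan import *
s,p,y=cur()
R=Ro.from_quat(s['ee_rot']); d=vision.get_image('top')
e=vision.get_image('side')
for off in ([0,0,0],[0,0,.025],[.02,-.03,0]):
  for h in (.072,.11):
    q=p+off
    print(off,h,[proj(c,[q+R.apply([a,b,-h]) for a in (-.089,.089) for b in(-.0375,.0375)]).round(1).tolist() for c in (d,e)])
"
```

```text
[0, 0, 0] 0.072 [[[434.6, 286.1], [472.0, 291.9], [443.9, 200.3], [480.2, 205.5]], [[444.4, 152.9], [458.3, 140.2], [379.7, 130.0], [395.1, 119.3]]]
[0, 0, 0] 0.11 [[[438.7, 286.1], [477.6, 292.1], [448.2, 197.0], [485.9, 202.4]], [[447.5, 138.5], [461.6, 126.2], [381.0, 116.5], [396.7, 106.2]]]
[0, 0, 0.025] 0.072 [[[437.3, 286.1], [475.7, 292.0], [446.7, 198.1], [483.9, 203.5]], [[446.4, 143.5], [460.4, 131.0], [380.5, 121.2], [396.1, 110.7]]]
[0, 0, 0.025] 0.11 [[[441.6, 286.0], [481.5, 292.2], [451.2, 194.7], [489.9, 200.3]], [[449.6, 128.7], [463.8, 116.6], [381.9, 107.2], [397.7, 97.1]]]
[0.02, -0.03, 0] 0.072 [[[449.4, 276.5], [486.8, 282.2], [458.2, 191.1], [494.5, 196.3]], [[440.4, 144.9], [454.0, 132.9], [377.8, 123.4], [392.8, 113.3]]]
[0.02, -0.03, 0] 0.11 [[[454.0, 276.1], [492.9, 282.0], [463.1, 187.6], [500.8, 192.9]], [[443.3, 130.9], [457.1, 119.2], [379.0, 110.1], [394.3, 100.3]]]
```

>>> {"method": "send_rows", "body": {
  "rows": [
    [[0, 0, 2], [0, 0, 0]],
    [[0, 0, 3], [0, 0, 0]],
    [[0, 0, 4], [0, 0, 0]],
    [[0, 0, 4], [0, 0, 0]],
    [[0, 0, 4], [0, 0, 0]],
    [[0, 0, 4], [0, 0, 0]],
    [[0, 0, 3], [0, 0, 0]],
    [[0, 0, 2], [0, 0, 0]],
    [[0, 0, 1], [0, 0, 0]],
    [[0, 0, 0], [0, 0, 0]]
  ]
}}

```text
time_s: 4.28
tcp_pos: [0.4646, -0.2724, 0.0129]
ee_rot: [0.998, -0.063, -0.0, -0.0]
contact_force: [1.2, 0.1, -1.0]
width: 0.0877
```

```bash
python3 -c "
from plan import *
s,p,y=cur(); print(p,y,s['contact_force'])
R=Ro.from_quat(s['ee_rot'])
for n in('side',):
    d=vision.get_image(n)
    print(n,proj(d,[p+R.apply([.047*k,0,.008]) for k in(-1,0,1)]).round(1).tolist(), proj(d,p+R.apply([0,0,-.1])).round(1))
    if n=='side': crop(d,370,80,470,200,6,'pics/g1.png')
"
```

```text
[ 0.46457476 -0.27236733  0.01294702] -7.186451343916903 [ 1.15655459  0.06696037 -1.02604405]
side [[428.3, 176.8], [412.3, 170.5], [397.0, 164.4]] [[418.1 134.7]]
```

View pics/g1.png

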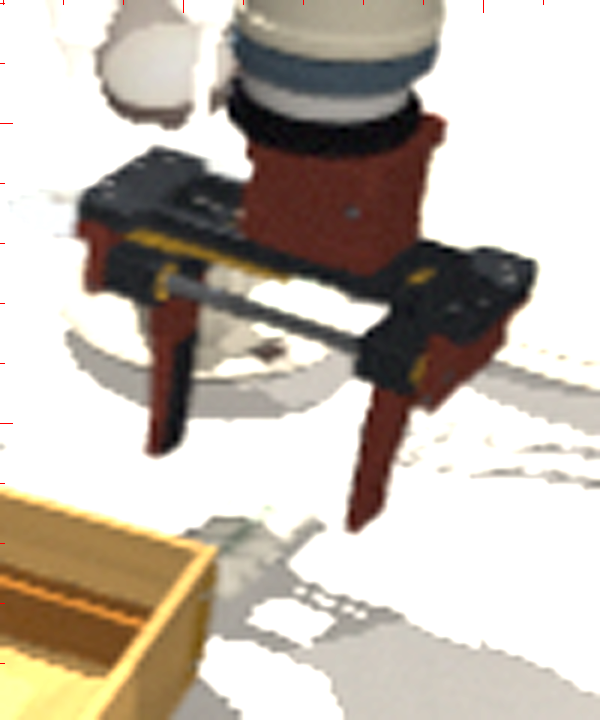

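>>> {"method": "send_rows", "body": {
  "rows": [
    [[0, 0, 2], [0, 0, 0]],
    [[0, 0, 2], [0, 0, 0]],
    [[0, 0, 2], [0, 0, 0]],
    [[0, 0, 2], [0, 0, 0]],
    [[0, 0, 2], [0, 0, 0]],
    [[0, 0, 1], [0, 0, 0]],
    [[0, 0, 1], [0, 0, 0]],
    [[0, 0, 0], [0, 0, 0]],
    [[0, 0, 0], [0, 0, 0]],
    [[0, 0, 0], [0, 0, 0]]
  ]
}}

```text
time_s: 5.17
tcp_pos: [0.4648, -0.2725, 0.0013]
ee_rot: [0.998, -0.063, 0.0, 0.0]
contact_force: [-0.5, 0.6, 0.0]
width: 0.0882
```

```bash
python3 -c "
from plan import *
s,p,y=cur(); print(p,y,s['contact_force'])
R=Ro.from_quat(s['ee_rot'])
for n in('side',):
    d=vision.get_image(n)
    print(n,proj(d,[p+R.apply([.047*k,0,.008]) for k in(-1,0,1)]).round(1).tolist(), proj(d,p+R.apply([0,0,-.1])).round(1))
    if n=='side': crop(d,370,80,470,200,6,'pics/g2.png')
"
```

```text
[ 0.46475943 -0.27246037  0.00133879] -7.185268941062808 [-0.51481704  0.55950294  0.00261626]
side [[427.5, 180.4], [411.7, 174.0], [396.5, 167.9]] [[417.4 138.8]]
```

View pics/g2.png

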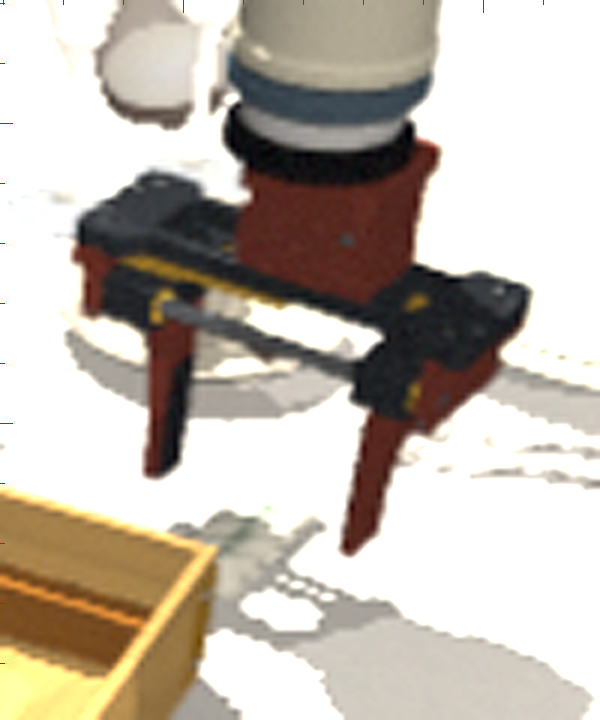

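>>> {"method": "send_rows", "body": {
  "rows": [
    [[0, 0, 2], [0, 0, 0]],
    [[0, 0, 2], [0, 0, 0]],
    [[0, 0, 2], [0, 0, 0]],
    [[0, 0, 2], [0, 0, 0]],
    [[0, 0, 1], [0, 0, 0]],
    [[0, 0, 1], [0, 0, 0]],
    [[0, 0, 1], [0, 0, 0]],
    [[0, 0, 1], [0, 0, 0]],
    [[0, 0, 0], [0, 0, 0]],
    [[0, 0, 0], [0, 0, 0]]
  ]
}}

```text
time_s: 6.05
tcp_pos: [0.4647, -0.2724, -0.0108]
ee_rot: [0.998, -0.063, -0.0, -0.0]
contact_force: [0.2, -0.8, -0.3]
width: 0.0879
```

```bash
python3 -c "
from plan import *
s,p,y=cur(); print(p,y,s['contact_force'])
R=Ro.from_quat(s['ee_rot'])
for n in('side',):
    d=vision.get_image(n)
    print(n,proj(d,[p+R.apply([.047*k,0,-.0165]) for k in(-1,0,1)]).round(1).tolist(), proj(d,p+R.apply([0,0,-.1])).round(1))
    if n=='side': crop(d,370,80,470,200,6,'pics/g3.png')
"
```

```text
[ 0.46468978 -0.2724494  -0.0107865 ] -7.188004657455021 [ 0.19826239 -0.84147763 -0.32455871]
side [[428.3, 176.5], [412.3, 170.2], [397.0, 164.1]] [[416.7 143. ]]
```

View pics/g3.png

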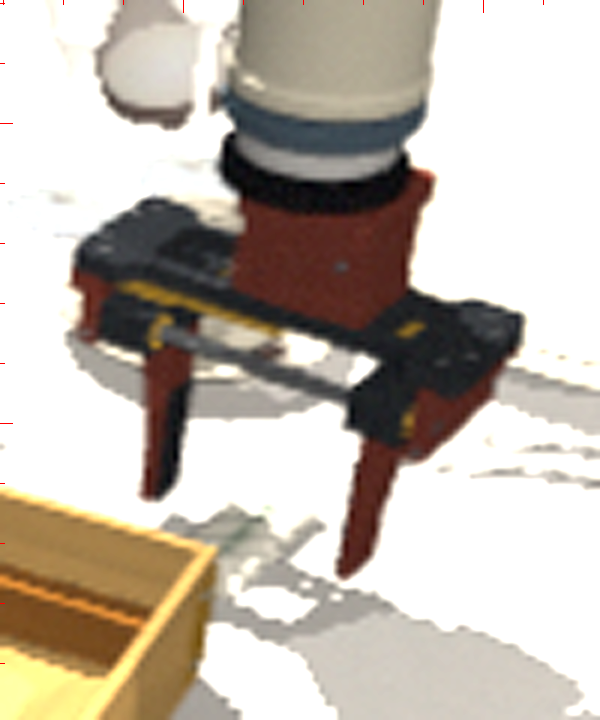

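>>> {"method": "send_rows", "body": {
  "rows": [
    [[0, 0, 1], [0, 0, 0]],
    [[0, 0, 1], [0, 0, 0]],
    [[0, 0, 1], [0, 0, 0]],
    [[0, 0, 1], [0, 0, 0]],
    [[0, 0, 0], [0, 0, 0]],
    [[0, 0, 0], [0, 0, 0]],
    [[0, 0, 0], [0, 0, 0]],
    [[0, 0, 0], [0, 0, 0]],
    [[0, 0, 0], [0, 0, 0]],
    [[0, 0, 0], [0, 0, 0]]
  ]
}}

```text
time_s: 6.93
tcp_pos: [0.4647, -0.2725, -0.0147]
ee_rot: [0.998, -0.063, 0.0, 0.0]
contact_force: [-0.8, 0.2, 0.4]
width: 0.0879
```

>>> {"method": "send_rows", "body": {
  "rows": [
    [[0, 0, 0], [0, 0, 0]],
    [[0, 0, 0], [0, 0, 0]],
    [[0, 0, 0], [0, 0, 0]],
    [[0, 0, 0], [0, 0, 0]],
    [[0, 0, 0], [0, 0, 0]],
    [[0, 0, 0], [0, 0, 0]],
    [[0, 0, 0], [0, 0, 0]],
    [[0, 0, 0], [0, 0, 0]],
    [[0, 0, 0], [0, 0, 0]],
    [[0, 0, 0], [0, 0, 0]]
  ],
  "grip": 1
}}

```text
time_s: 7.77
tcp_pos: [0.4635, -0.2726, -0.0126]
ee_rot: [0.998, -0.063, -0.001, 0.0]
contact_force: [-14.9, 4.8, 24.0]
width: 0.0251
```

```bash
python3 -c "
from plan import *
s,p,y=cur(); print(p,y,s['contact_force'],s['width'])
d=vision.get_image('side');crop(d,370,80,470,200,6,'pics/g4.png')
"
```

```text
[ 0.46348655 -0.27255827 -0.01258643] -7.190218197739679 [-14.85846216   4.75309891  23.98374701] 0.025087327570021266
```

View pics/g4.png

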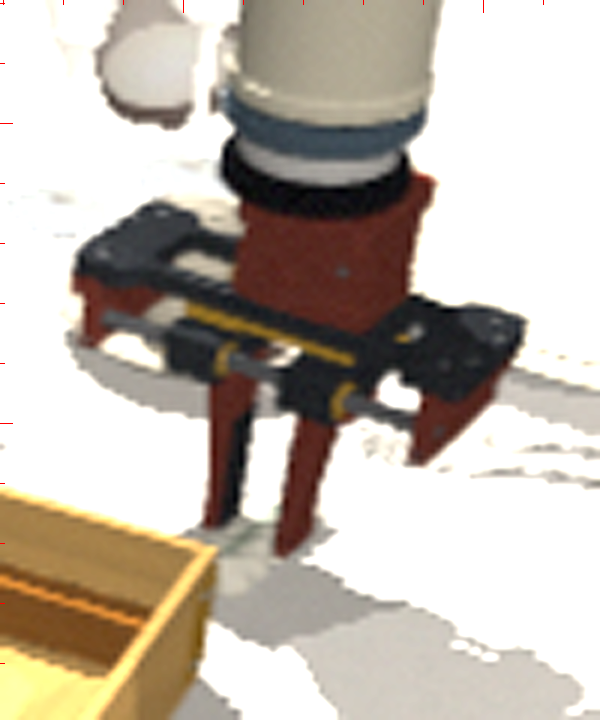

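The fingers came in too high and are pressing on the pillow's top (width 25 mm, 24 N upward). I'll reopen, then descend until they touch the table.

>>> {"method": "send_rows", "body": {
  "rows": [
    [[0, 0, 0], [0, 0, 0]],
    [[0, 0, 0], [0, 0, 0]],
    [[0, 0, 0], [0, 0, 0]],
    [[0, 0, 0], [0, 0, 0]],
    [[0, 0, 0], [0, 0, 0]],
    [[0, 0, 0], [0, 0, 0]],
    [[0, 0, 0], [0, 0, 0]],
    [[0, 0, 0], [0, 0, 0]],
    [[0, 0, 0], [0, 0, 0]],
    [[0, 0, 0], [0, 0, 0]]
  ],
  "grip": 0
}}

```text
time_s: 8.65
tcp_pos: [0.4647, -0.2724, -0.0148]
ee_rot: [0.998, -0.063, -0.0, -0.0]
contact_force: [0.6, 0.9, 0.1]
width: 0.0851
```

```bash
python3 -c "
from plan import *
s,p,y=cur(); print(p,y,s['contact_force'],s['width'])
d=vision.get_image('side');crop(d,370,80,470,200,6,'pics/g5.png')
d=vision.get_image('top');crop(d,390,150,490,280,5,'pics/g6.png')
"
```

```text
[ 0.46467798 -0.27242222 -0.01484387] -7.189652435703737 [0.57199894 0.88267391 0.0621892 ] 0.08510225662676577
```

View pics/g5.png

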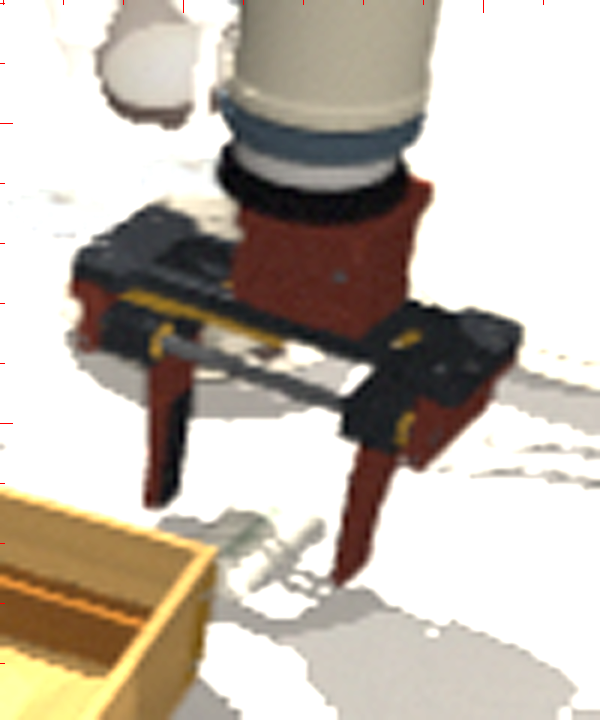

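View pics/g6.png

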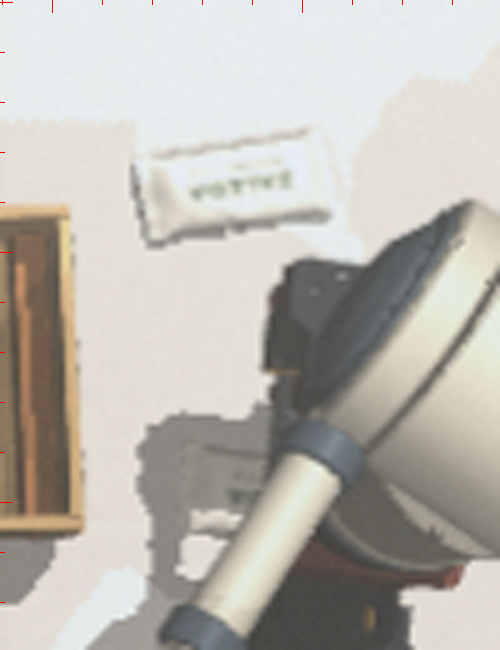

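>>> {"method": "send_rows", "body": {
  "rows": [
    [[0, 0, 1], [0, 0, 0]],
    [[0, 0, 1], [0, 0, 0]],
    [[0, 0, 1], [0, 0, 0]],
    [[0, 0, 1], [0, 0, 0]],
    [[0, 0, 1], [0, 0, 0]],
    [[0, 0, 0], [0, 0, 0]],
    [[0, 0, 0], [0, 0, 0]],
    [[0, 0, 0], [0, 0, 0]],
    [[0, 0, 0], [0, 0, 0]],
    [[0, 0, 0], [0, 0, 0]]
  ]
}}

```text
time_s: 9.58
tcp_pos: [0.4648, -0.2725, -0.0197]
ee_rot: [0.998, -0.063, 0.0, 0.0]
contact_force: [0.7, 0.3, 0.3]
width: 0.0879
```

>>> {"method": "send_rows", "body": {
  "rows": [
    [[0, 0, 0.5], [0, 0, 0]],
    [[0, 0, 0.5], [0, 0, 0]],
    [[0, 0, 0.5], [0, 0, 0]],
    [[0, 0, 0.5], [0, 0, 0]],
    [[0, 0, 0.5], [0, 0, 0]],
    [[0, 0, 0.5], [0, 0, 0]],
    [[0, 0, 0], [0, 0, 0]],
    [[0, 0, 0], [0, 0, 0]],
    [[0, 0, 0], [0, 0, 0]],
    [[0, 0, 0], [0, 0, 0]]
  ]
}}

```text
time_s: 10.42
tcp_pos: [0.4648, -0.2724, -0.0227]
ee_rot: [0.998, -0.063, 0.0, 0.0]
contact_force: [0.3, 0.3, 0.3]
width: 0.088
```

>>> {"method": "send_rows", "body": {
  "rows": [
    [[0, 0, 0.5], [0, 0, 0]],
    [[0, 0, 0.5], [0, 0, 0]],
    [[0, 0, 0.5], [0, 0, 0]],
    [[0, 0, 0.5], [0, 0, 0]],
    [[0, 0, 0], [0, 0, 0]],
    [[0, 0, 0], [0, 0, 0]],
    [[0, 0, 0], [0, 0, 0]],
    [[0, 0, 0], [0, 0, 0]],
    [[0, 0, 0], [0, 0, 0]],
    [[0, 0, 0], [0, 0, 0]]
  ]
}}

```text
time_s: 11.25
tcp_pos: [0.4647, -0.2724, -0.0241]
ee_rot: [0.998, -0.063, 0.0, 0.0]
contact_force: [-3.0, 1.0, 6.1]
width: 0.0879
```

```bash
python3 -c "
from plan import *
s,p,y=cur(); print(p,y,s['contact_force'],s['width'])
d=vision.get_image('side');crop(d,370,80,470,200,6,'pics/g7.png')
R=Ro.from_quat(s['ee_rot'])
for z in (0,.005,.01): print(z,(proj(d,[np.r_[(p+R.apply([.047*k,0,0]))[:2],z] for k in (1,-1)])-[370,80])*6)
"
```

```text
[ 0.46474563 -0.27244189 -0.0240567 ] -7.185068096793767 [-2.99639412  0.95676657  6.05123287] 0.08786486310787506
0 [[160.4565232  515.26245972]
 [347.69025898 589.8532201 ]]
0.005 [[161.67035884 506.10174025]
 [349.52338742 580.48611452]]
0.01 [[162.89134413 496.88816359]
 [351.3678011  571.06246524]]
```

View pics/g7.png

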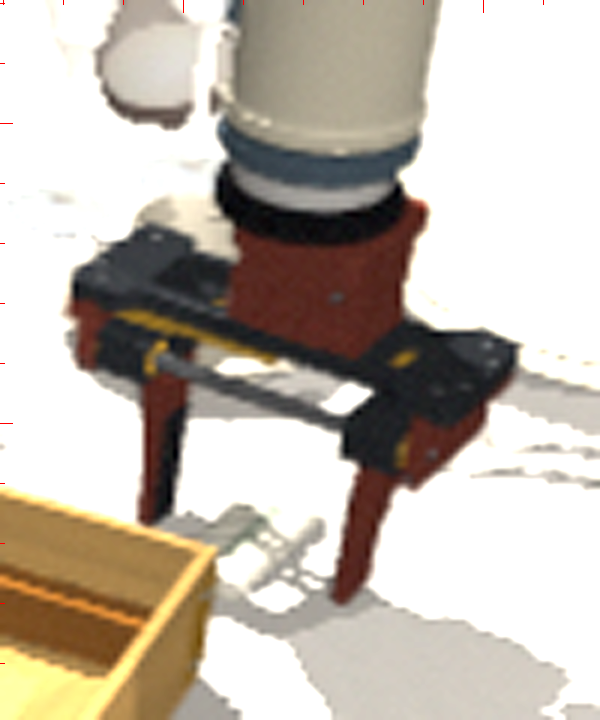

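Contact came at a reported z of about -0.0238, so the fingertips sit roughly 32 mm higher than the reported TCP and nose length imply. I'll use fingertip height = reported z + 0.0237. Now I'll back off 2 mm and grip.

>>> {"method": "send_rows", "body": {
  "rows": [
    [[0, 0, -1], [0, 0, 0]],
    [[0, 0, -1], [0, 0, 0]],
    [[0, 0, 0], [0, 0, 0]],
    [[0, 0, 0], [0, 0, 0]],
    [[0, 0, 0], [0, 0, 0]],
    [[0, 0, 0], [0, 0, 0]],
    [[0, 0, 0], [0, 0, 0]],
    [[0, 0, 0], [0, 0, 0]],
    [[0, 0, 0], [0, 0, 0]],
    [[0, 0, 0], [0, 0, 0]]
  ],
  "grip": 1
}}

```text
time_s: 12.13
tcp_pos: [0.4647, -0.2724, -0.0229]
ee_rot: [0.998, -0.063, -0.0, -0.0]
contact_force: [-0.5, 0.4, -1.5]
width: 0.0382
```

>>> {"method": "send_rows", "body": {
  "rows": [
    [[0, 0, -4], [0, 0, 0]],
    [[0, 0, -8], [0, 0, 0]],
    [[0, 0, -11], [0, 0, 0]],
    [[0, 0, -13], [0, 0, 0]],
    [[0, 0, -14], [0, 0, 0]],
    [[0, 0, -14], [0, 0, 0]],
    [[0, 0, -13], [0, 0, 0]],
    [[0, 0, -11], [0, 0, 0]],
    [[0, 0, -8], [0, 0, 0]],
    [[0, 0, -4], [0, 0, 0]]
  ]
}}

```text
time_s: 12.97
tcp_pos: [0.4653, -0.2728, 0.0793]
ee_rot: [0.998, -0.063, 0.001, 0.001]
contact_force: [0.8, -0.3, -0.8]
width: 0.0386
```

```bash
python3 -c "
from plan import *
s,p,y=cur(); print(p,y,s['contact_force'],s['width'])
plan([.511,-.0565,.077],2,10,1,1)
"
```

```text
[ 0.465308   -0.27281154  0.07926245] -7.185114056463302 [ 0.79489345 -0.26040496 -0.75972527] 0.03861907640035814
[[[1, -13, 0], [0, 0, -1]], [[2, -18, 0], [0, 0, 0]], [[2, -24, 1], [0, 0, -1]], [[3, -27, 0], [0, 0, -1]], [[4, -28, 0], [0, 0, -2]], [[5, -28, 0], [0, 0, -1]], [[5, -26, 1], [0, 0, -1]], [[5, -23, 0], [0, 0, -1]], [[4, -19, 0], [0, 0, -1]], [[3, -12, 0], [0, 0, 0]]]
err mm [-0.1 -0.2  0.1] yaw err 0.19 max step 28.442925306655784 yaw0 -7.19
```

>>> {"method": "send_rows", "body": {
  "rows": [
    [[1, -13, 0], [0, 0, -1]],
    [[2, -18, 0], [0, 0, 0]],
    [[2, -24, 1], [0, 0, -1]],
    [[3, -27, 0], [0, 0, -1]],
    [[4, -28, 0], [0, 0, -2]],
    [[5, -28, 0], [0, 0, -1]],
    [[5, -26, 1], [0, 0, -1]],
    [[5, -23, 0], [0, 0, -1]],
    [[4, -19, 0], [0, 0, -1]],
    [[3, -12, 0], [0, 0, 0]]
  ]
}}

```text
time_s: 13.8
tcp_pos: [0.5098, -0.0534, 0.0742]
ee_rot: [1.0, 0.017, -0.001, -0.001]
contact_force: [-0.4, -0.7, 0.1]
width: 0.0383
```

```bash
python3 -c "
from plan import *
s,p,y=cur(); print(p,y,s['contact_force'],s['width'])
d=vision.get_image('side');cv2.imwrite('pics/h1.png',d['color'])
d=vision.get_image('top');cv2.imwrite('pics/h2.png',d['color'])
"
```

```text
[ 0.50980531 -0.05340122  0.07418188] 2.0031701708882808 [-0.36803732 -0.70368343  0.10990546] 0.03825349573929446
```

View pics/h1.png

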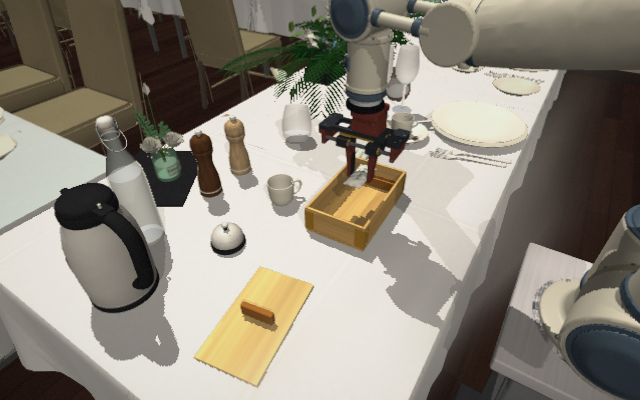

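View pics/h2.png

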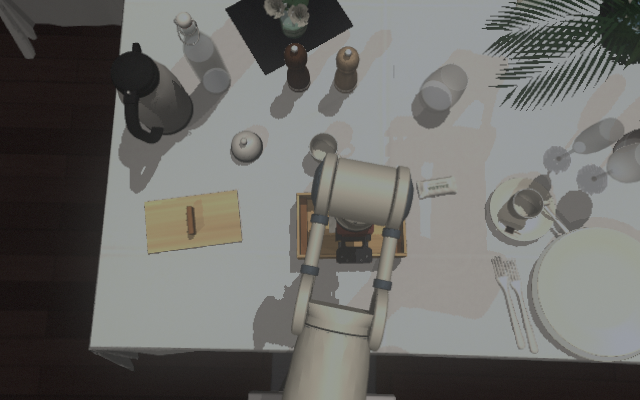

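>>> {"method": "send_rows", "body": {
  "rows": [
    [[0.5, 0, 4], [0, 0, 0]],
    [[0.5, 0.5, 7], [0, 0, 0]],
    [[0, 0.5, 9], [0, 0, 0]],
    [[0, 0, 10], [0, 0, 0]],
    [[0, 0, 10], [0, 0, 0]],
    [[0, 0, 10], [0, 0, 0]],
    [[0, 0, 9], [0, 0, 0]],
    [[0, 0, 8], [0, 0, 0]],
    [[0, 0, 5], [0, 0, 0]],
    [[0, 0, 3], [0, 0, 0]]
  ]
}}

```text
time_s: 14.73
tcp_pos: [0.5109, -0.0572, -0.0009]
ee_rot: [1.0, 0.016, -0.001, -0.0]
contact_force: [0.8, -0.3, -0.2]
width: 0.0383
```

>>> {"method": "send_rows", "body": {
  "rows": [
    [[0, 0, 2], [0, 0, 0]],
    [[0, 0, 3], [0, 0, 0]],
    [[0, 0, 3], [0, 0, 0]],
    [[0, 0, 2], [0, 0, 0]],
    [[0, 0, 2], [0, 0, 0]],
    [[0, 0, 1], [0, 0, 0]],
    [[0, 0, 1], [0, 0, 0]],
    [[0, 0, 1], [0, 0, 0]],
    [[0, 0, 0], [0, 0, 0]],
    [[0, 0, 0], [0, 0, 0]]
  ]
}}

```text
time_s: 15.57
tcp_pos: [0.5114, -0.0572, -0.0147]
ee_rot: [1.0, 0.016, 0.0, -0.0]
contact_force: [0.4, 0.3, -0.9]
width: 0.0382
```

>>> {"method": "send_rows", "body": {
  "rows": [
    [[0, 0, 0.5], [0, 0, 0]],
    [[0, 0, 0.5], [0, 0, 0]],
    [[0, 0, 0.5], [0, 0, 0]],
    [[0, 0, 0.5], [0, 0, 0]],
    [[0, 0, 0], [0, 0, 0]],
    [[0, 0, 0], [0, 0, 0]],
    [[0, 0, 0], [0, 0, 0]],
    [[0, 0, 0], [0, 0, 0]],
    [[0, 0, 0], [0, 0, 0]],
    [[0, 0, 0], [0, 0, 0]]
  ]
}}

```text
time_s: 16.4
tcp_pos: [0.5113, -0.0573, -0.0168]
ee_rot: [1.0, 0.016, -0.0, -0.0]
contact_force: [0.4, -0.5, -0.8]
width: 0.0385
```

>>> {"method": "send_rows", "body": {
  "rows": [
    [[0, 0, 0], [0, 0, 0]],
    [[0, 0, 0], [0, 0, 0]],
    [[0, 0, 0], [0, 0, 0]],
    [[0, 0, 0], [0, 0, 0]],
    [[0, 0, 0], [0, 0, 0]],
    [[0, 0, -1], [0, 0, 0]],
    [[0, 0, -3], [0, 0, 0]],
    [[0, 0, -6], [0, 0, 0]],
    [[0, 0, -9], [0, 0, 0]],
    [[0, 0, -12], [0, 0, 0]]
  ],
  "grip": 0.28
}}

```text
time_s: 17.23
tcp_pos: [0.511, -0.0572, 0.0147]
ee_rot: [1.0, 0.016, -0.0, -0.0]
contact_force: [-0.5, 0.1, 0.4]
width: 0.0631
```

```bash
python3 -c "
from plan import *
s,p,y=cur(); print(p,y,s['contact_force'],s['width'])
d=vision.get_image('side');crop(d,290,80,450,250,4,'pics/i1.png')
plan([.511,-.0565,.12],2,10,1,1)
"
```

```text
[ 0.51097181 -0.05717819  0.01471763] 1.8134460684824418 [-0.47628135  0.09526939  0.41576325] 0.06314966184623232
[[[0, 0, -6], [0, 0, 0]], [[0, 0, -8], [0, 0, 0]], [[0, 0, -11], [0, 0, 0]], [[-1, 0, -13], [0, 0, 0]], [[0, 0, -13], [0, 0, 0]], [[0, -1, -13], [0, 0, 0]], [[0, 0, -12], [0, 0, 0]], [[0, 0, -11], [0, 0, 0]], [[0, 0, -9], [0, 0, 0]], [[0, 0, -6], [0, 0, 0]]]
err mm [0.4 0.1 0.3] yaw err 0.19 max step 13.038404810405298 yaw0 1.81
```

View pics/i1.png

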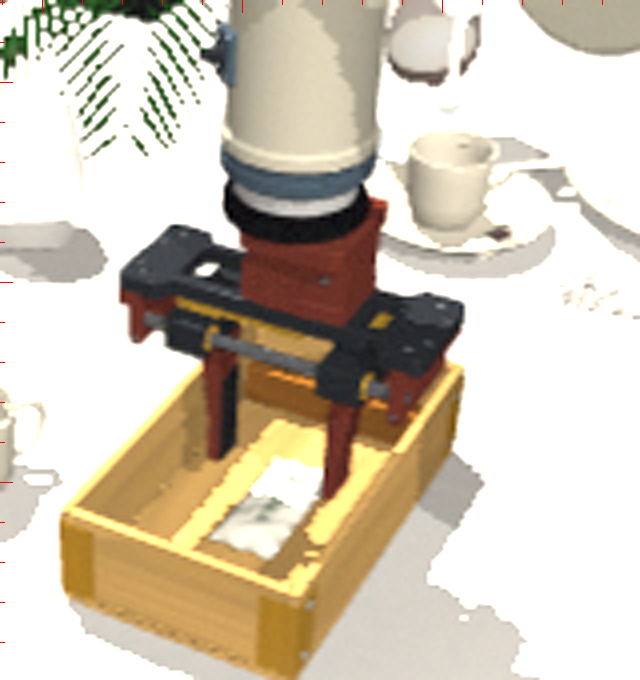

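>>> {"method": "send_rows", "body": {
  "rows": [
    [[0, 0, -6], [0, 0, 0]],
    [[0, 0, -8], [0, 0, 0]],
    [[0, 0, -10], [0, 0, 0]],
    [[0, 0, -11], [0, 0, 0]],
    [[0, 0, -11], [0, 0, 0]],
    [[0, 0, -11], [0, 0, 0]],
    [[0, 0, -9], [0, 0, 0]],
    [[0, 0, -8], [0, 0, 0]],
    [[0, 0, -6], [0, 0, 0]],
    [[0, 0, -4], [0, 0, 0]]
  ]
}}

```text
time_s: 18.12
tcp_pos: [0.5116, -0.0573, 0.0992]
ee_rot: [1.0, 0.016, 0.0, 0.0]
contact_force: [0.8, 0.2, -0.2]
width: 0.0634
```

```bash
python3 -c "
from plan import *
s,p,y=cur(); print(p,y,s['contact_force'],s['width'])
plan([.516,.304,.06],98.5,20,1,1)
"
```

```text
[ 0.51158785 -0.05729597  0.09923286] 1.8131305408626597 [ 0.77639371  0.22246839 -0.23174233] 0.06339769075929176
[[[0, -9, 1], [0, 0, -2]], [[1, -11, 1], [0, 0, -3]], [[2, -15, 2], [0, 0, -4]], [[3, -16, 2], [0, 0, -5]], [[6, -18, 2], [0, 0, -5]], [[7, -18, 2], [0, 0, -5]], [[10, -20, 2], [0, 0, -6]], [[12, -19, 3], [0, 0, -6]], [[14, -18, 2], [0, 0, -6]], [[17, -16, 3], [0, 0, -6]]]
[[[18, -15, 2], [0, 0, -7]], [[19, -13, 3], [0, 0, -6]], [[20, -10, 2], [0, 0, -6]], [[20, -7, 2], [0, 0, -6]], [[20, -5, 3], [0, 0, -5]], [[18, -3, 2], [0, 0, -5]], [[17, -2, 1], [0, 0, -4]], [[14, 0, 2], [0, 0, -4]], [[12, 1, 1], [0, 0, -3]], [[9, 1, 1], [0, 0, -3]]]
err mm [0.1 0.4 0.2] yaw err -0.31 max step 23.53720459187964 yaw0 1.81
```

>>> {"method": "send_rows", "body": {
  "rows": [
    [[0, -9, 1], [0, 0, -2]],
    [[1, -11, 1], [0, 0, -3]],
    [[2, -15, 2], [0, 0, -4]],
    [[3, -16, 2], [0, 0, -5]],
    [[6, -18, 2], [0, 0, -5]],
    [[7, -18, 2], [0, 0, -5]],
    [[10, -20, 2], [0, 0, -6]],
    [[12, -19, 3], [0, 0, -6]],
    [[14, -18, 2], [0, 0, -6]],
    [[17, -16, 3], [0, 0, -6]]
  ]
}}

```text
time_s: 18.95
tcp_pos: [0.5134, 0.125, 0.0774]
ee_rot: [0.906, 0.424, -0.001, -0.0]
contact_force: [0.2, 0.3, -0.3]
width: 0.0636
```

>>> {"method": "send_rows", "body": {
  "rows": [
    [[18, -15, 2], [0, 0, -7]],
    [[19, -13, 3], [0, 0, -6]],
    [[20, -10, 2], [0, 0, -6]],
    [[20, -7, 2], [0, 0, -6]],
    [[20, -5, 3], [0, 0, -5]],
    [[18, -3, 2], [0, 0, -5]],
    [[17, -2, 1], [0, 0, -4]],
    [[14, 0, 2], [0, 0, -4]],
    [[12, 1, 1], [0, 0, -3]],
    [[9, 1, 1], [0, 0, -3]]
  ]
}}

```text
time_s: 19.78
tcp_pos: [0.5146, 0.306, 0.058]
ee_rot: [0.649, 0.761, -0.001, -0.001]
contact_force: [0.3, 0.0, 0.5]
width: 0.0631
```

```bash
python3 -c "
from plan import *
s,p,y=cur(); print(p,y,s['contact_force'],s['width'])
t=vision.get_image('top');crop(t,285,180,415,270,6,'pics/j1.png')
d=vision.get_image('side');crop(d,180,180,340,390,3.5,'pics/j2.png')
R=Ro.from_quat(s['ee_rot'])
print(((proj(d,[p+R.apply([.034*k,0,-.024]) for k in(-1,1)])-[180,180])*3.5).round(1))
plan([.516,.304,.0],98.5,10,.5,.5)
"
```

```text
[0.51464073 0.30595893 0.05795971] 99.12776127485995 [0.30263324 0.00780765 0.54169019] 0.06309721771058799
[[300.3 337.5]
 [226.3 444.3]]
[[[0, 0, 3.5], [0, 0, 0]], [[-0.5, 0, 4.5], [0, 0, 0]], [[0, 0.5, 6.5], [0, 0, 0]], [[-0.5, 0, 7], [0, 0, 0]], [[0, 0, 7.5], [0, 0, 0.5]], [[-0.5, 0.5, 7.5], [0, 0, 0]], [[0, 0, 7], [0, 0, 0]], [[-0.5, 0, 6], [0, 0, 0]], [[0, 0, 5], [0, 0, 0]], [[0, 0, 3.5], [0, 0, 0]]]
err mm [-0.2  0.  -0.1] yaw err -0.03 max step 7.533259586659682 yaw0 99.03
```

View pics/j1.png

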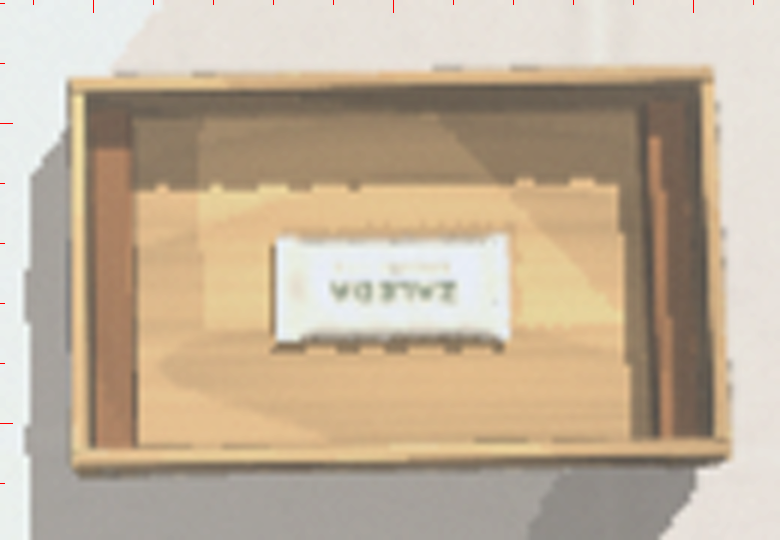

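View pics/j2.png

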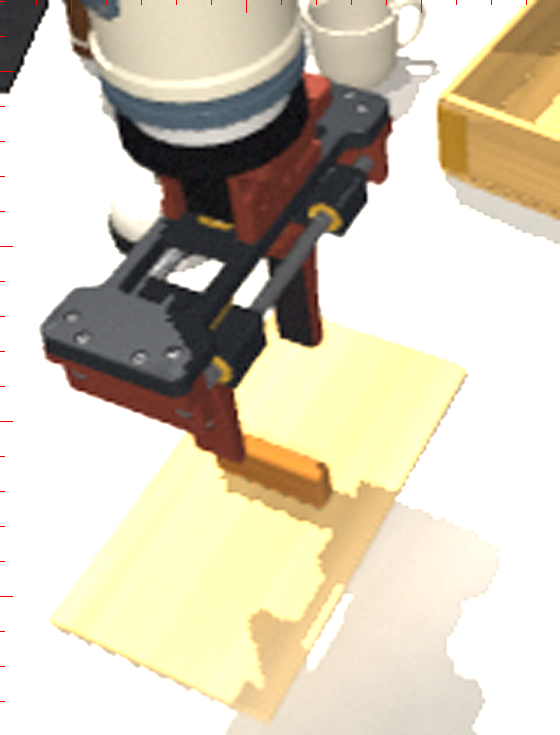

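>>> {"method": "send_rows", "body": {
  "rows": [
    [[0, 0, 3.5], [0, 0, 0]],
    [[-0.5, 0, 5], [0, 0, 0]],
    [[0, 0.5, 7], [0, 0, 0]],
    [[-0.5, 0, 8], [0, 0, 0]],
    [[0, 0, 8], [0, 0, 0.5]],
    [[-0.5, 0.5, 8], [0, 0, 0]],
    [[0, 0, 8], [0, 0, 0]],
    [[0, 0, 7], [0, 0, 0]],
    [[0, 0, 5], [0, 0, 0]],
    [[0, 0, 3], [0, 0, 0]]
  ]
}}

```text
time_s: 20.72
tcp_pos: [0.5166, 0.3029, -0.0044]
ee_rot: [0.654, 0.756, -0.001, -0.0]
contact_force: [0.2, -0.1, 0.2]
width: 0.063
```

```bash
python3 -c "
from plan import *
from fit import un
s,p,y=cur(); print(p,y,s['contact_force'],s['width'])
t=vision.get_image('top')
print(back(t,un([392,290],285,180,6),.013))
d=vision.get_image('side');crop(d,180,180,340,390,3.5,'pics/j3.png')
"
```

```text
[ 0.51661359  0.30287283 -0.00444747] 98.30613357827896 [ 0.23939464 -0.12068927  0.19181083] 0.06299508604046036
[[ 0.50712601 -0.05585564  0.013     ]]
```

View pics/j3.png

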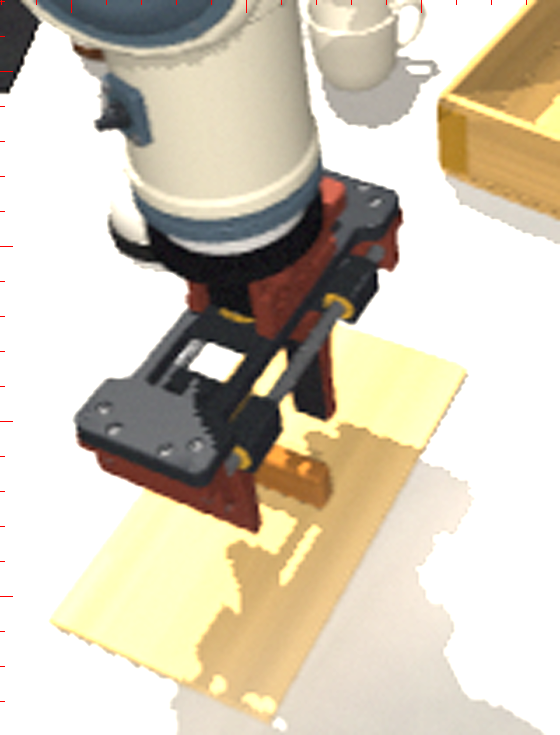

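>>> {"method": "send_rows", "body": {
  "rows": [
    [[0, 0, 2], [0, 0, 0]],
    [[0, 0, 2], [0, 0, 0]],
    [[0, 0, 2], [0, 0, 0]],
    [[0, 0, 2], [0, 0, 0]],
    [[0, 0, 1], [0, 0, 0]],
    [[0, 0, 1], [0, 0, 0]],
    [[0, 0, 1], [0, 0, 0]],
    [[0, 0, 0], [0, 0, 0]],
    [[0, 0, 0], [0, 0, 0]],
    [[0, 0, 0], [0, 0, 0]]
  ]
}}

```text
time_s: 21.65
tcp_pos: [0.517, 0.3031, -0.0142]
ee_rot: [0.654, 0.756, 0.0, 0.0]
contact_force: [0.5, -1.3, -0.1]
width: 0.0631
```

>>> {"method": "send_rows", "body": {
  "rows": [
    [[0, 0, 0], [0, 0, 0]],
    [[0, 0, 0], [0, 0, 0]],
    [[0, 0, 0], [0, 0, 0]],
    [[0, 0, 0], [0, 0, 0]],
    [[0, 0, 0], [0, 0, 0]],
    [[0, 0, 0], [0, 0, 0]],
    [[0, 0, 0], [0, 0, 0]],
    [[0, 0, 0], [0, 0, 0]],
    [[0, 0, 0], [0, 0, 0]],
    [[0, 0, 0], [0, 0, 0]]
  ],
  "grip": 1
}}

```text
time_s: 22.48
tcp_pos: [0.517, 0.3033, -0.0142]
ee_rot: [0.654, 0.757, 0.0, -0.0]
contact_force: [-0.7, 0.5, 0.2]
width: 0.0115
```

>>> {"method": "send_rows", "body": {
  "rows": [
    [[0, 0, -3], [0, 0, 0]],
    [[0, 0, -6], [0, 0, 0]],
    [[0, 0, -9], [0, 0, 0]],
    [[0, 0, -12], [0, 0, 0]],
    [[0, 0, -14], [0, 0, 0]],
    [[0, 0, -14], [0, 0, 0]],
    [[0, 0, -12], [0, 0, 0]],
    [[0, 0, -9], [0, 0, 0]],
    [[0, 0, -6], [0, 0, 0]],
    [[0, 0, -4], [0, 0, 0]]
  ]
}}

```text
time_s: 23.32
tcp_pos: [0.5174, 0.3033, 0.0761]
ee_rot: [0.654, 0.756, 0.001, 0.0]
contact_force: [0.3, 0.5, -1.6]
width: 0.0119
```

```bash
python3 -c "
from plan import *
s,p,y=cur(); print(p,y,s['contact_force'],s['width'])
plan([.511,-.0545,.076],92.1,20,1,1)
"
```

```text
[0.51735995 0.30332367 0.07612919] 98.31183430685041 [ 0.29647494  0.49122104 -1.6295529 ] 0.011897780983033979
[[[-9, -1, 0], [0, 0, 0]], [[-11, -2, 0], [0, 0, 0]], [[-14, -3, 0], [0, 0, 1]], [[-16, -2, 0], [0, 0, 0]], [[-19, -3, 0], [0, 0, 0]], [[-19, -3, 0], [0, 0, 1]], [[-21, -2, 0], [0, 0, 0]], [[-22, -3, 0], [0, 0, 0]], [[-23, -3, 0], [0, 0, 1]], [[-23, -3, 0], [0, 0, 0]]]
[[[-23, -2, 0], [0, 0, 1]], [[-23, -2, 0], [0, 0, 0]], [[-22, -2, 0], [0, 0, 0]], [[-21, -2, 0], [0, 0, 1]], [[-20, -2, 0], [0, 0, 0]], [[-19, -1, 0], [0, 0, 0]], [[-16, -1, 0], [0, 0, 1]], [[-14, -1, 0], [0, 0, 0]], [[-12, -1, 0], [0, 0, 0]], [[-9, 0, 0], [0, 0, 0]]]
err mm [ 0.4 -0.5 -0.1] yaw err -0.21 max step 23.194827009486403 yaw0 98.31
```

>>> {"method": "send_rows", "body": {
  "rows": [
    [[-9, -1, 0], [0, 0, 0]],
    [[-11, -2, 0], [0, 0, 0]],
    [[-14, -3, 0], [0, 0, 1]],
    [[-16, -2, 0], [0, 0, 0]],
    [[-19, -3, 0], [0, 0, 0]],
    [[-19, -3, 0], [0, 0, 1]],
    [[-21, -2, 0], [0, 0, 0]],
    [[-22, -3, 0], [0, 0, 0]],
    [[-23, -3, 0], [0, 0, 1]],
    [[-23, -3, 0], [0, 0, 0]]
  ]
}}

```text
time_s: 24.15
tcp_pos: [0.5124, 0.1219, 0.0738]
ee_rot: [0.674, 0.738, -0.001, -0.0]
contact_force: [0.8, 0.4, -1.6]
width: 0.0114
```

>>> {"method": "send_rows", "body": {
  "rows": [
    [[-23, -2, 0], [0, 0, 1]],
    [[-23, -2, 0], [0, 0, 0]],
    [[-22, -2, 0], [0, 0, 0]],
    [[-21, -2, 0], [0, 0, 1]],
    [[-20, -2, 0], [0, 0, 0]],
    [[-19, -1, 0], [0, 0, 0]],
    [[-16, -1, 0], [0, 0, 1]],
    [[-14, -1, 0], [0, 0, 0]],
    [[-12, -1, 0], [0, 0, 0]],
    [[-9, 0, 0], [0, 0, 0]]
  ]
}}

```text
time_s: 24.98
tcp_pos: [0.51, -0.0571, 0.0741]
ee_rot: [0.693, 0.721, -0.0, -0.0]
contact_force: [-0.2, -0.4, -1.5]
width: 0.0117
```

```bash
python3 -c "
from plan import *
s,p,y=cur(); print(p,y,s['contact_force'],s['width'])
d=vision.get_image('side');crop(d,290,110,450,260,5,'pics/k1.png')
d=vision.get_image('top');crop(d,285,170,425,280,5,'pics/k2.png')
s,p,y=cur(); print(p,y)
"
```

```text
[ 0.51004133 -0.0570562   0.07409768] 92.19883081870047 [-0.19134682 -0.40309849 -1.52269276] 0.0116779857220051
[ 0.51056247 -0.05668448  0.07434911] 92.17607959063352
```

View pics/k1.png

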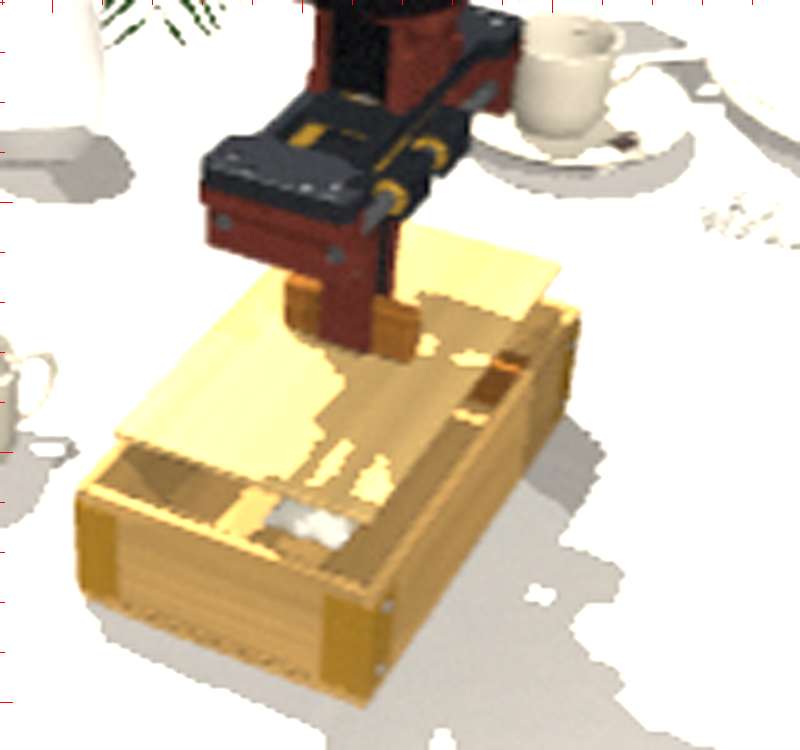

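View pics/k2.png

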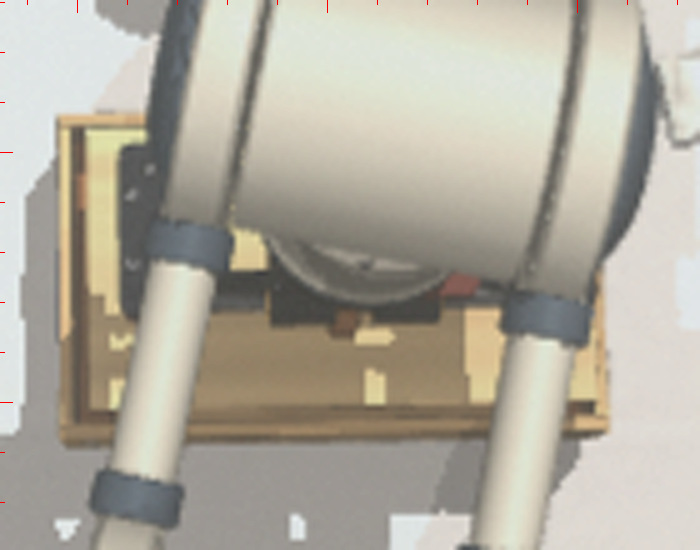

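```bash
python3 -c "
from plan import *
d=vision.get_image('side');crop(d,305,150,415,260,7,'pics/l1.png')
d=vision.get_image('top');crop(d,290,185,415,265,6,'pics/l2.png')
s,p,y=cur(); print(p,y)
"
```

```text
[ 0.51085899 -0.05515488  0.07452263] 92.2728946740863
```

View pics/l1.png

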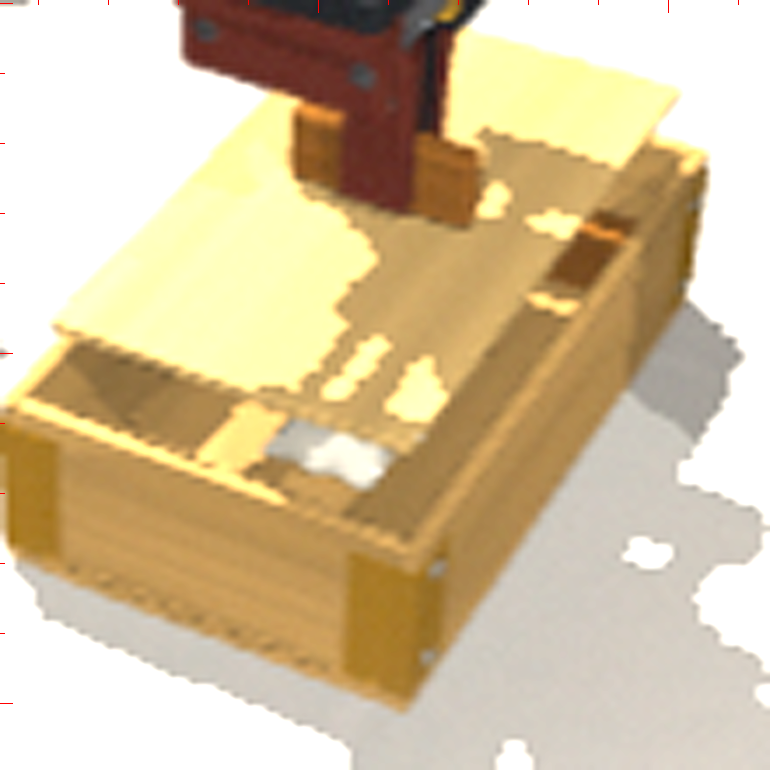

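View pics/l2.png

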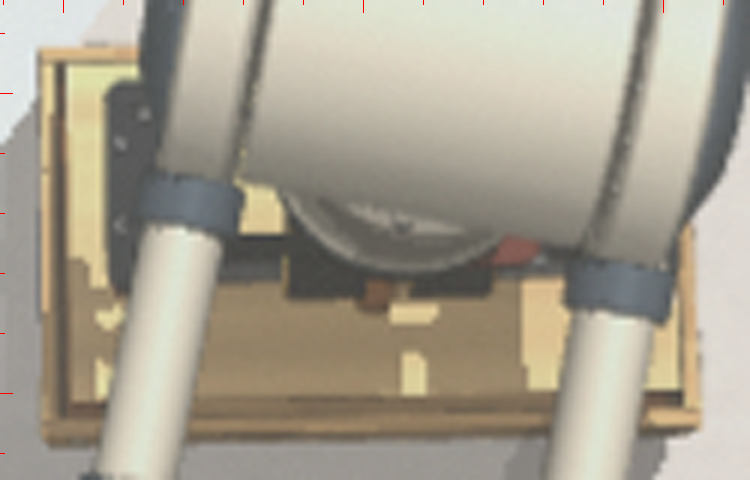

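```bash
cat > fit2.py <<'E'
from fit import *
def fit2(obs,lx,ly,z,g):
    def pts(p):
        c,s=np.cos(p[2]),np.sin(p[2]); R=np.array([[c,-s],[s,c]])
        q=np.array(SG)*[lx/2,ly/2]@R.T+p[:2]; return np.c_[q,np.full(4,z)]
    f=lambda p: np.concatenate([(proj(d,pts(p)[ix])-uv).ravel() for d,ix,uv in obs])
    r=least_squares(f,g); return r.x.round(4),r.fun.reshape(-1,2).round(1).tolist()
E
python3 -c "
from fit2 import *
t=vision.get_image('top');s=vision.get_image('side')
for z in(.0887,.0937,.0987):
  print(z,'top',fit2([(t,[0,3,2],un([(65,65),(64,405),(684,390)],290,185,6))],.12,.214,z,[.51,-.05,.03]))
  print(z,'side',fit2([(s,[0,2],un([(55,328),(680,95)],305,150,7))],.12,.214,z,[.51,-.05,.03]))
bt=un([(38,50),(700,427),(43,440)],290,185,6)
print('boxtop',fit2([(t,[0,2,3],bt)],.142,.236,.066,[.51,-.05,.03]))
bs=un([(5,405),(405,552),(705,158)],305,150,7)
print('boxside',fit2([(s,[0,3,2],bs)],.142,.236,.066,[.51,-.05,.03]))
"

```

```text
0.0887 top (array([ 0.5101, -0.0549,  0.0436]), [[-0.1, 0.3], [0.8, -0.3], [-0.7, 0.1]])
0.0887 side (array([ 0.5149, -0.0581,  0.0486]), [[-0.1, 0.1], [0.2, -0.2]])
0.0937 top (array([ 0.5095, -0.0548,  0.0437]), [[-0.3, 0.1], [0.6, -0.2], [-0.3, 0.2]])
0.0937 side (array([ 0.5118, -0.0522,  0.0541]), [[-0.4, 0.4], [0.4, -0.6]])
0.0987 top (array([ 0.509 , -0.0547,  0.0437]), [[-0.4, -0.1], [0.4, -0.1], [-0.0, 0.2]])
0.0987 side (array([ 0.5088, -0.0463,  0.0595]), [[-0.6, 0.6], [0.7, -1.0]])
boxtop (array([ 0.5096, -0.0548,  0.0424]), [[-0.1, -0.1], [0.5, 0.1], [-0.3, -0.0]])
boxside (array([ 0.5156, -0.0529,  0.0359]), [[-1.8, -0.6], [1.0, 0.8], [0.7, -1.0]])
```

>>> {"method": "send_rows", "body": {
  "rows": [
    [[0, 0, 2], [0, 0, 0]],
    [[0, 0, 3], [0, 0, 0]],
    [[0, 0, 4], [0, 0, 0]],
    [[0, 0, 5], [0, 0, 0]],
    [[0, 0, 5], [0, 0, 0]],
    [[0, 0, 5], [0, 0, 0]],
    [[0, 0, 4], [0, 0, 0]],
    [[0, 0, 3], [0, 0, 0]],
    [[0, 0, 2], [0, 0, 0]],
    [[0, 0, 0], [0, 0, 0]]
  ]
}}

```text
time_s: 26.12
tcp_pos: [0.5108, -0.0551, 0.0411]
ee_rot: [0.693, 0.721, -0.0, -0.0]
contact_force: [0.2, 1.3, -1.6]
width: 0.0121
```

```bash
python3 -c "
from plan import *
s,p,y=cur(); print(p,y,s['contact_force'],s['torque'])
d=vision.get_image('side');crop(d,305,150,415,260,7,'pics/m1.png')
d=vision.get_image('top');crop(d,290,185,415,265,6,'pics/m2.png')
s,p,y=cur(); print(p,y)
"
```

```text
[ 0.5107901  -0.05513797  0.04112702] 92.31011897955257 [ 0.1647217   1.28553236 -1.5820801 ] [ 0.06925089 -0.13207807  0.02188817]
[ 0.5111385  -0.05520743  0.04183923] 92.31010534597155
```

View pics/m1.png

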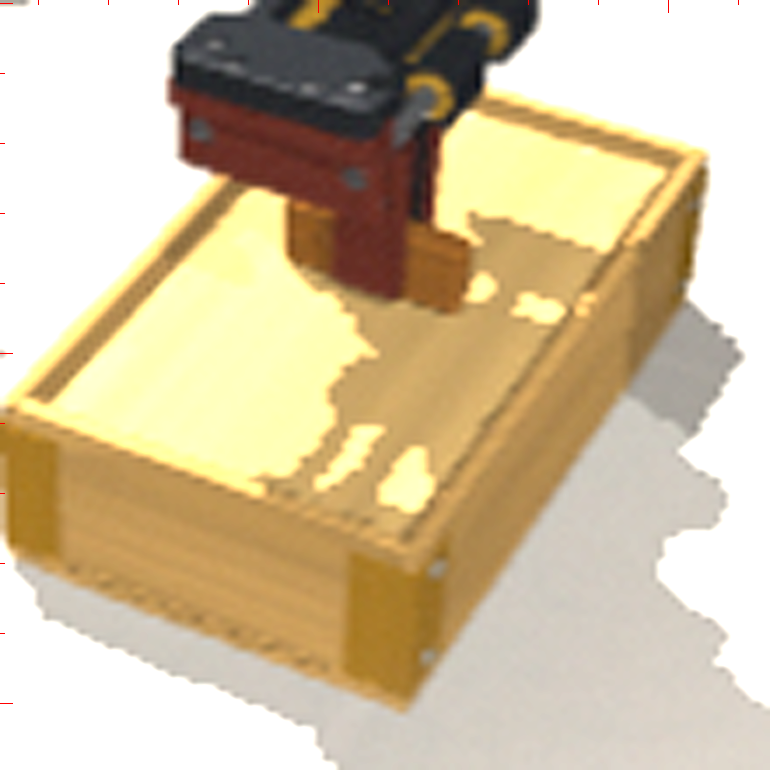

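View pics/m2.png

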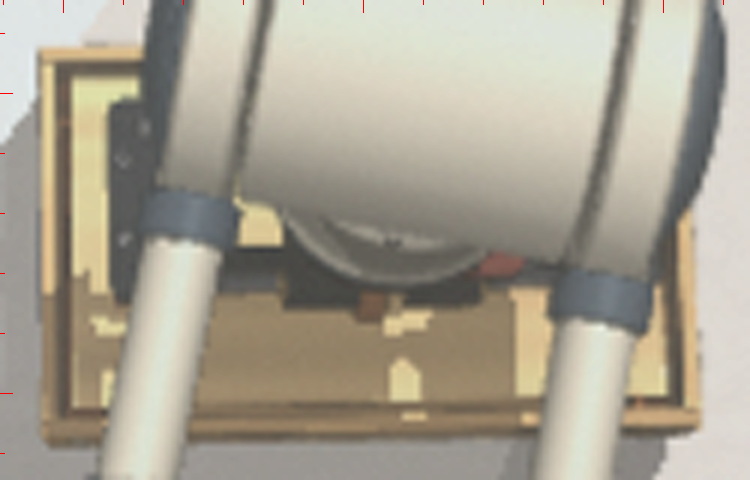

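>>> {"method": "send_rows", "body": {
  "rows": [
    [[0, 0, 2], [0, 0, 0]],
    [[0, 0, 3], [0, 0, 0]],
    [[0, 0, 3], [0, 0, 0]],
    [[0, 0, 3], [0, 0, 0]],
    [[0, 0, 3], [0, 0, 0]],
    [[0, 0, 2], [0, 0, 0]],
    [[0, 0, 2], [0, 0, 0]],
    [[0, 0, 1], [0, 0, 0]],
    [[0, 0, 1], [0, 0, 0]],
    [[0, 0, 0], [0, 0, 0]]
  ]
}}

```text
time_s: 27.05
tcp_pos: [0.511, -0.0551, 0.0216]
ee_rot: [0.693, 0.721, -0.0, -0.0]
contact_force: [0.9, -0.3, -1.6]
width: 0.0117
```

>>> {"method": "send_rows", "body": {
  "rows": [
    [[0, 0, 0.5], [0, 0, 0]],
    [[0, 0, 0.5], [0, 0, 0]],
    [[0, 0, 0.5], [0, 0, 0]],
    [[0, 0, 0.5], [0, 0, 0]],
    [[0, 0, 0.5], [0, 0, 0]],
    [[0, 0, 0], [0, 0, 0]],
    [[0, 0, 0], [0, 0, 0]],
    [[0, 0, 0], [0, 0, 0]],
    [[0, 0, 0], [0, 0, 0]],
    [[0, 0, 0], [0, 0, 0]]
  ]
}}

```text
time_s: 27.88
tcp_pos: [0.5111, -0.0552, 0.0193]
ee_rot: [0.693, 0.721, 0.0, 0.0]
contact_force: [0.4, 0.2, -3.6]
width: 0.0118
```

```bash
python3 -c "
from plan import *
s,p,y=cur(); print(p,y,s['contact_force'],s['torque'])
d=vision.get_image('side');crop(d,305,150,415,260,7,'pics/n1.png')
"
```

```text
[ 0.51107786 -0.05516053  0.01925672] 92.31340992998595 [ 0.36180537  0.16719486 -3.58544979] [ 0.05565234 -0.17321779  0.04326859]
```

View pics/n1.png

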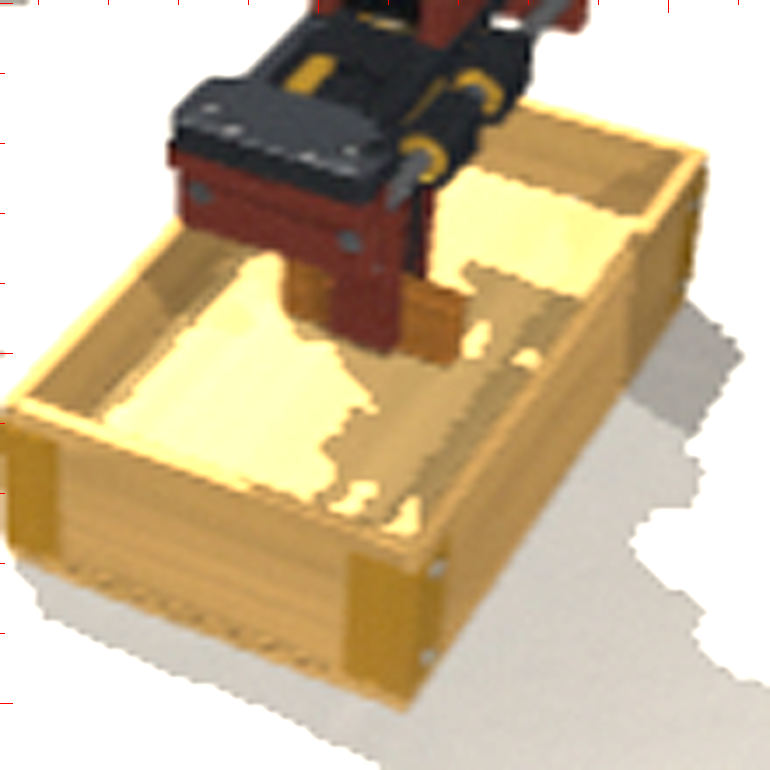

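>>> {"method": "send_rows", "body": {
  "rows": [
    [[0, 0, 0.5], [0, 0, 0]],
    [[0, 0, 0.5], [0, 0, 0]],
    [[0, 0, 0.5], [0, 0, 0]],
    [[0, 0, 0], [0, 0, 0]],
    [[0, 0, 0], [0, 0, 0]],
    [[0, 0, 0], [0, 0, 0]],
    [[0, 0, 0], [0, 0, 0]],
    [[0, 0, 0], [0, 0, 0]],
    [[0, 0, 0], [0, 0, 0]],
    [[0, 0, 0], [0, 0, 0]]
  ]
}}

```text
time_s: 28.77
tcp_pos: [0.5111, -0.0552, 0.0177]
ee_rot: [0.693, 0.721, -0.0, -0.0]
contact_force: [-0.1, 0.5, -1.6]
width: 0.0119
```

>>> {"method": "send_rows", "body": {
  "rows": [
    [[0, 0, 0.5], [0, 0, 0]],
    [[0, 0, 0.5], [0, 0, 0]],
    [[0, 0, 0.5], [0, 0, 0]],
    [[0, 0, 0], [0, 0, 0]],
    [[0, 0, 0], [0, 0, 0]],
    [[0, 0, 0], [0, 0, 0]],
    [[0, 0, 0], [0, 0, 0]],
    [[0, 0, 0], [0, 0, 0]],
    [[0, 0, 0], [0, 0, 0]],
    [[0, 0, 0], [0, 0, 0]]
  ]
}}

```text
time_s: 29.6
tcp_pos: [0.5111, -0.0552, 0.0177]
ee_rot: [0.693, 0.721, 0.0, 0.0]
contact_force: [-3.8, 1.2, 7.3]
width: 0.0119
```

>>> {"method": "send_rows", "body": {
  "rows": [
    [[0, 0, -0.5], [0, 0, 0]],
    [[0, 0, 0], [0, 0, 0]],
    [[0, 0, 0], [0, 0, 0]],
    [[0, 0, 0], [0, 0, 0]],
    [[0, 0, 0], [0, 0, 0]],
    [[0, 0, 0], [0, 0, 0]],
    [[0, 0, -2], [0, 0, 0]],
    [[0, 0, -4], [0, 0, 0]],
    [[0, 0, -8], [0, 0, 0]],
    [[0, 0, -12], [0, 0, 0]]
  ],
  "grip": 0.5
}}

```text
time_s: 30.43
tcp_pos: [0.5105, -0.0551, 0.0427]
ee_rot: [0.693, 0.721, -0.0, -0.001]
contact_force: [0.3, 0.6, -0.0]
width: 0.0439
```

>>> {"method": "send_rows", "body": {
  "rows": [
    [[0, 0, -12], [0, 0, 0]],
    [[0, 0, -12], [0, 0, 0]],
    [[0, 0, -12], [0, 0, 0]],
    [[0, 0, -10], [0, 0, 0]],
    [[0, 0, -8], [0, 0, 0]],
    [[0, 0, -5], [0, 0, 0]],
    [[0, 0, -2], [0, 0, 0]],
    [[0, 0, 0], [0, 0, 0]],
    [[0, 0, 0], [0, 0, 0]],
    [[0, 0, 0], [0, 0, 0]]
  ],
  "grip": 0
}}

```text
time_s: 31.27
tcp_pos: [0.5107, -0.0551, 0.1029]
ee_rot: [0.693, 0.721, -0.0, -0.001]
contact_force: [-0.7, -1.1, 0.7]
width: 0.0877
```

```bash
python3 -c "
from plan import *
s,p,y=cur(); print(p,y,s['contact_force'],s['width'])
d=vision.get_image('side');crop(d,305,150,415,260,7,'pics/o1.png')
plan([.607,-.2546,.04],9.4,20,1,1)
"
```

```text
[ 0.51068597 -0.05511291  0.10289269] 92.31226511497036 [-0.73268135 -1.05397368  0.66462785] 0.08771671030062098
[[[-5, 2, 2], [0, 0, 2]], [[-6, 3, 2], [0, 0, 3]], [[-8, 4, 2], [0, 0, 3]], [[-9, 6, 3], [0, 0, 4]], [[-9, 6, 3], [0, 0, 4]], [[-10, 8, 4], [0, 0, 5]], [[-9, 9, 3], [0, 0, 5]], [[-9, 11, 4], [0, 0, 5]], [[-8, 11, 4], [0, 0, 5]], [[-7, 13, 4], [0, 0, 5]]]
[[[-7, 13, 4], [0, 0, 6]], [[-4, 13, 4], [0, 0, 5]], [[-4, 13, 4], [0, 0, 5]], [[-2, 13, 4], [0, 0, 5]], [[-1, 13, 4], [0, 0, 5]], [[0, 11, 3], [0, 0, 4]], [[1, 10, 3], [0, 0, 4]], [[1, 9, 2], [0, 0, 3]], [[2, 7, 2], [0, 0, 3]], [[1, 5, 2], [0, 0, 2]]]
err mm [-0.2  0.2 -0.3] yaw err 0.09 max step 15.297058540778355 yaw0 92.31
```

View pics/o1.png

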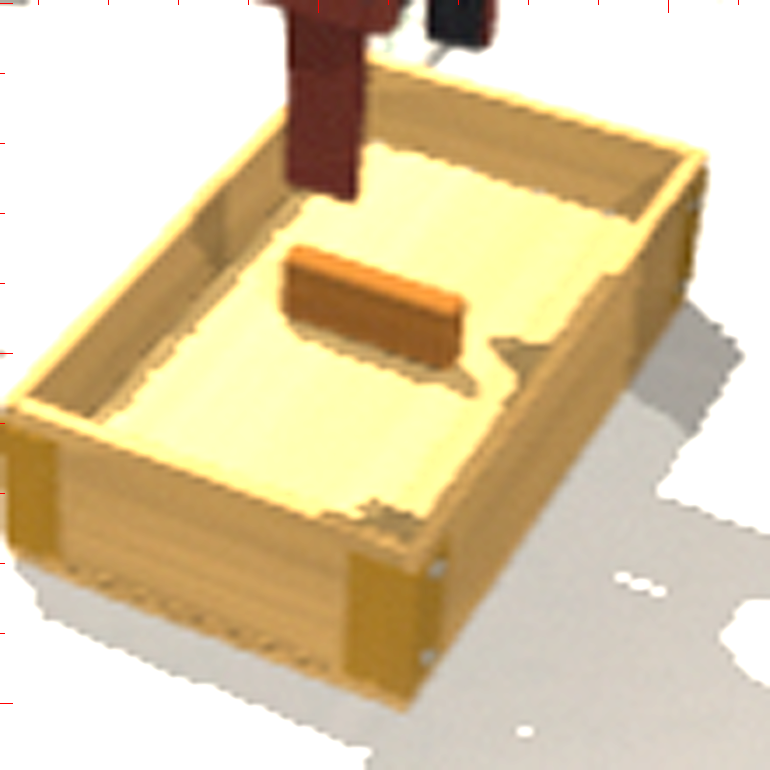

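>>> {"method": "send_rows", "body": {
  "rows": [
    [[-5, 2, 2], [0, 0, 2]],
    [[-6, 3, 2], [0, 0, 3]],
    [[-8, 4, 2], [0, 0, 3]],
    [[-9, 6, 3], [0, 0, 4]],
    [[-9, 6, 3], [0, 0, 4]],
    [[-10, 8, 4], [0, 0, 5]],
    [[-9, 9, 3], [0, 0, 5]],
    [[-9, 11, 4], [0, 0, 5]],
    [[-8, 11, 4], [0, 0, 5]],
    [[-7, 13, 4], [0, 0, 5]]
  ]
}}

```text
time_s: 32.15
tcp_pos: [0.5596, -0.1551, 0.0719]
ee_rot: [0.902, 0.431, -0.0, -0.0]
contact_force: [0.8, 0.6, 0.9]
width: 0.088
```

>>> {"method": "send_rows", "body": {
  "rows": [
    [[-7, 13, 4], [0, 0, 6]],
    [[-4, 13, 4], [0, 0, 5]],
    [[-4, 13, 4], [0, 0, 5]],
    [[-2, 13, 4], [0, 0, 5]],
    [[-1, 13, 4], [0, 0, 5]],
    [[0, 11, 3], [0, 0, 4]],
    [[1, 10, 3], [0, 0, 4]],
    [[1, 9, 2], [0, 0, 3]],
    [[2, 7, 2], [0, 0, 3]],
    [[1, 5, 2], [0, 0, 2]]
  ]
}}

```text
time_s: 32.98
tcp_pos: [0.6072, -0.2549, 0.0396]
ee_rot: [0.997, 0.08, -0.001, -0.0]
contact_force: [-0.1, -0.0, -0.3]
width: 0.0881
```

```bash
python3 -c "
from plan import *
s,p,y=cur(); print(p,y,s['contact_force'],s['width'])
d=vision.get_image('top');crop(d,285,150,485,280,4,'pics/p1.png')
d=vision.get_image('side');crop(d,300,80,440,200,5,'pics/p2.png')
plan([.6075,-.2546,-.018],9.4,10,.5,.5)
"
```

```text
[ 0.60720208 -0.25493034  0.03957923] 9.13802425767022 [-0.12416095 -0.01903718 -0.32314793] 0.08811307639676622
[[[0, 0, 3.5], [0, 0, 0]], [[0, 0, 4.5], [0, 0, 0]], [[0, 0, 6.5], [0, 0, 0]], [[0.5, 0, 6.5], [0, 0, 0]], [[0, 0, 7.5], [0, 0, 0]], [[0, 0, 7.5], [0, 0, 0]], [[0, 0, 7], [0, 0, 0]], [[0, 0, 6], [0, 0, 0]], [[0.5, 0, 5], [0, 0, 0]], [[0, 0, 3], [0, 0, 0]]]
err mm [ 0.2 -0.   0.2] yaw err 0.15 max step 7.5 yaw0 9.25
```

View pics/p1.png

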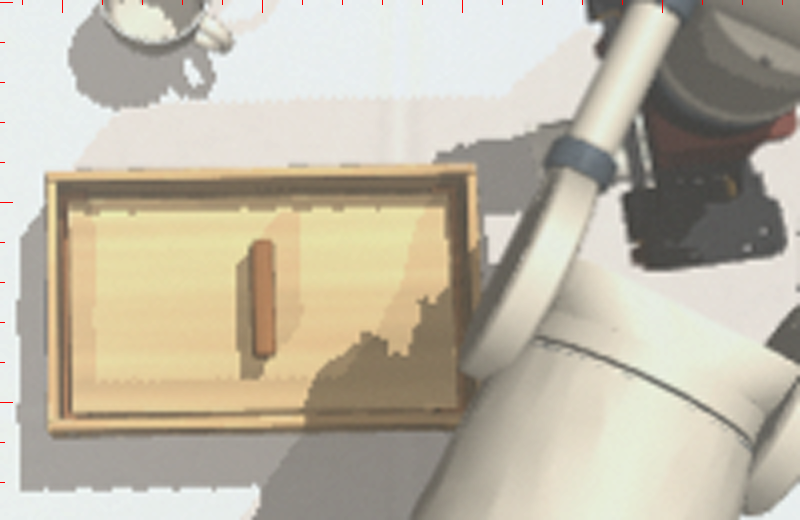

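View pics/p2.png

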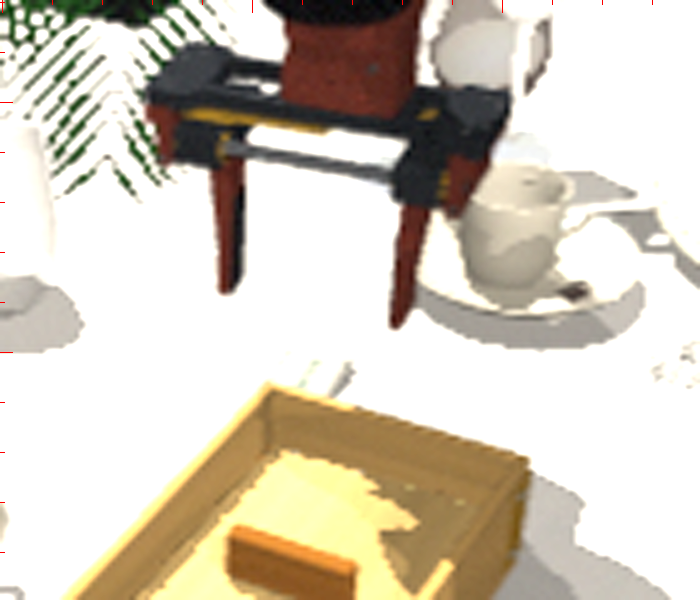

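>>> {"method": "send_rows", "body": {
  "rows": [
    [[0, 0, 3.5], [0, 0, 0]],
    [[0, 0, 4.5], [0, 0, 0]],
    [[0, 0, 6.5], [0, 0, 0]],
    [[0.5, 0, 6.5], [0, 0, 0]],
    [[0, 0, 7.5], [0, 0, 0]],
    [[0, 0, 7.5], [0, 0, 0]],
    [[0, 0, 7], [0, 0, 0]],
    [[0, 0, 6], [0, 0, 0]],
    [[0.5, 0, 5], [0, 0, 0]],
    [[0, 0, 3], [0, 0, 0]]
  ]
}}

```text
time_s: 33.92
tcp_pos: [0.608, -0.2541, -0.0174]
ee_rot: [0.997, 0.081, -0.0, -0.0]
contact_force: [-0.3, -0.2, -0.2]
width: 0.0877
```

>>> {"method": "send_rows", "body": {
  "rows": [
    [[0, 0, 1], [0, 0, 0]],
    [[0, 0, 1], [0, 0, 0]],
    [[0, 0, 1], [0, 0, 0]],
    [[0, 0, 0], [0, 0, 0]],
    [[0, 0, 0], [0, 0, 0]],
    [[0, 0, 0], [0, 0, 0]],
    [[0, 0, 0], [0, 0, 0]],
    [[0, 0, 0], [0, 0, 0]],
    [[0, 0, 0], [0, 0, 0]],
    [[0, 0, 0], [0, 0, 0]]
  ]
}}

```text
time_s: 34.75
tcp_pos: [0.6083, -0.2543, -0.0192]
ee_rot: [0.997, 0.081, 0.0, 0.0]
contact_force: [-0.4, -0.3, 0.1]
width: 0.0881
```

>>> {"method": "send_rows", "body": {
  "rows": [
    [[0, 0, 1], [0, 0, 0]],
    [[0, 0, 1], [0, 0, 0]],
    [[0, 0, 1], [0, 0, 0]],
    [[0, 0, 0], [0, 0, 0]],
    [[0, 0, 0], [0, 0, 0]],
    [[0, 0, 0], [0, 0, 0]],
    [[0, 0, 0], [0, 0, 0]],
    [[0, 0, 0], [0, 0, 0]],
    [[0, 0, 0], [0, 0, 0]],
    [[0, 0, 0], [0, 0, 0]]
  ]
}}

```text
time_s: 35.58
tcp_pos: [0.6083, -0.2543, -0.0222]
ee_rot: [0.997, 0.081, 0.0, 0.0]
contact_force: [0.2, -1.2, 1.1]
width: 0.088
```

>>> {"method": "send_rows", "body": {
  "rows": [
    [[0, 0, 0], [0, 0, 0]],
    [[0, 0, 0], [0, 0, 0]],
    [[0, 0, 0], [0, 0, 0]],
    [[0, 0, 0], [0, 0, 0]],
    [[0, 0, 0], [0, 0, 0]],
    [[0, 0, 0], [0, 0, 0]],
    [[0, 0, 0], [0, 0, 0]],
    [[0, 0, 0], [0, 0, 0]],
    [[0, 0, 0], [0, 0, 0]],
    [[0, 0, 0], [0, 0, 0]]
  ],
  "grip": 1
}}

```text
time_s: 36.42
tcp_pos: [0.6084, -0.2543, -0.0222]
ee_rot: [0.997, 0.081, 0.0, 0.0]
contact_force: [0.5, 0.3, 0.6]
width: 0.0381
```

>>> {"method": "send_rows", "body": {
  "rows": [
    [[0, 0, -4], [0, 0, 0]],
    [[0, 0, -8], [0, 0, 0]],
    [[0, 0, -11], [0, 0, 0]],
    [[0, 0, -13], [0, 0, 0]],
    [[0, 0, -14], [0, 0, 0]],
    [[0, 0, -14], [0, 0, 0]],
    [[0, 0, -13], [0, 0, 0]],
    [[0, 0, -11], [0, 0, 0]],
    [[0, 0, -8], [0, 0, 0]],
    [[0, 0, -4], [0, 0, 0]]
  ]
}}

```text
time_s: 37.25
tcp_pos: [0.6089, -0.2546, 0.0799]
ee_rot: [0.997, 0.081, 0.001, 0.001]
contact_force: [0.1, -0.0, -0.6]
width: 0.0383
```

```bash
python3 -c "
from plan import *
s,p,y=cur(); print(p,y,s['contact_force'],s['width'])
plan([.5135,-.1142,.077],2.3,10,1,1)
"
```

```text
[ 0.60891556 -0.25457272  0.07985612] 9.313466741918408 [ 0.08163348 -0.01489666 -0.6128221 ] 0.03833838257070727
[[[-4, -9, 0], [0, 0, 0]], [[-6, -13, 0], [0, 0, 1]], [[-8, -16, 1], [0, 0, 1]], [[-9, -19, 0], [0, 0, 1]], [[-11, -19, 0], [0, 0, 1]], [[-10, -19, 1], [0, 0, 0]], [[-10, -18, 0], [0, 0, 1]], [[-9, -16, 0], [0, 0, 1]], [[-8, -12, 0], [0, 0, 1]], [[-5, -9, 1], [0, 0, 0]]]
err mm [-0.2  0.3 -0.5] yaw err -0.01 max step 21.95449840010015 yaw0 9.31
```

>>> {"method": "send_rows", "body": {
  "rows": [
    [[-4, -9, 0], [0, 0, 0]],
    [[-6, -13, 0], [0, 0, 1]],
    [[-8, -16, 1], [0, 0, 1]],
    [[-9, -19, 0], [0, 0, 1]],
    [[-11, -19, 0], [0, 0, 1]],
    [[-10, -19, 1], [0, 0, 0]],
    [[-10, -18, 0], [0, 0, 1]],
    [[-9, -16, 0], [0, 0, 1]],
    [[-8, -12, 0], [0, 0, 1]],
    [[-5, -9, 1], [0, 0, 0]]
  ]
}}

```text
time_s: 38.08
tcp_pos: [0.5118, -0.1125, 0.0746]
ee_rot: [1.0, 0.02, -0.0, -0.0]
contact_force: [-0.4, 0.3, -0.4]
width: 0.0387
```

>>> {"method": "send_rows", "body": {
  "rows": [
    [[0, 0, 2], [0, 0, 0]],
    [[0, 0, 3], [0, 0, 0]],
    [[0, 0, 3], [0, 0, 0]],
    [[0, 0, 3], [0, 0, 0]],
    [[0, 0, 2], [0, 0, 0]],
    [[0, 0, 1], [0, 0, 0]],
    [[0, 0, 0], [0, 0, 0]],
    [[0, 0, 0], [0, 0, 0]],
    [[0, 0, 0], [0, 0, 0]],
    [[0, 0, 0], [0, 0, 0]]
  ]
}}

```text
time_s: 38.92
tcp_pos: [0.5129, -0.1136, 0.0609]
ee_rot: [1.0, 0.02, 0.0, 0.0]
contact_force: [-0.2, -0.0, -0.1]
width: 0.0383
```

```bash
python3 -c "
from plan import *
s,p,y=cur(); print(p,y,s['contact_force'],s['width'])
d=vision.get_image('side');crop(d,290,110,440,260,5,'pics/q1.png')
d=vision.get_image('top');crop(d,285,170,425,280,5,'pics/q2.png')
"
```

```text
[ 0.5128805  -0.11363232  0.06094358] 2.3130308209918464 [-0.22583344 -0.04885841 -0.08837429] 0.03831779691441475
```

View pics/q1.png

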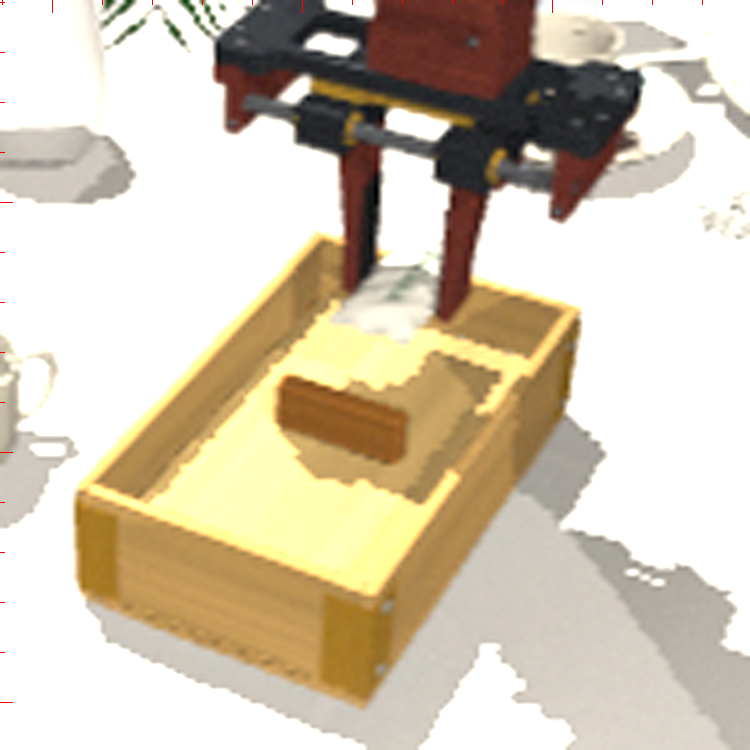

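View pics/q2.png

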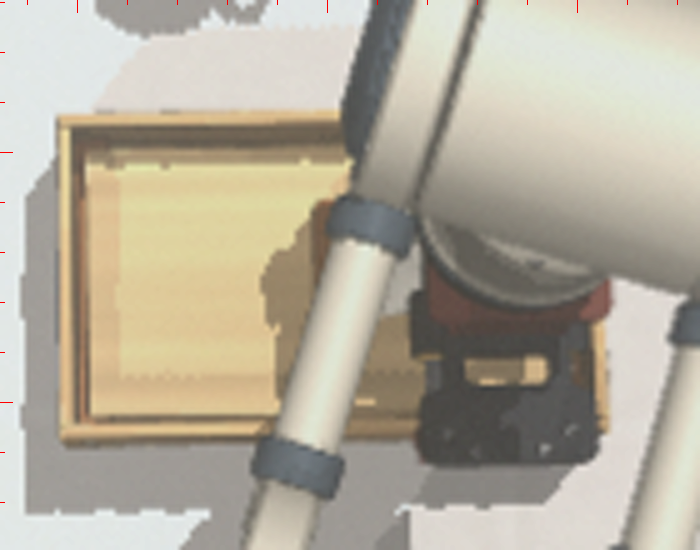

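```bash
python3 -c "
from plan import *
s,p,y=cur(); print(p)
d=vision.get_image('side');t=vision.get_image('top')
c,sn=np.cos(.04),np.sin(.04)
for a,b in ((.02,.044),(-.02,.044)):
  q=[p[0]+a*c-b*sn,p[1]+a*sn+b*c,.085]
  print(((proj(d,q)-[290,110])*5).round(),((proj(t,q)-[285,170])*5).round())
crop(d,340,140,400,200,12,'pics/r1.png'); crop(t,335,200,385,250,12,'pics/r2.png')
"
```

```text
[ 0.51284711 -0.11357566  0.0609182 ]
[[327. 328.]] [[363. 215.]]
[[407. 353.]] [[366. 308.]]
```

View pics/r1.png

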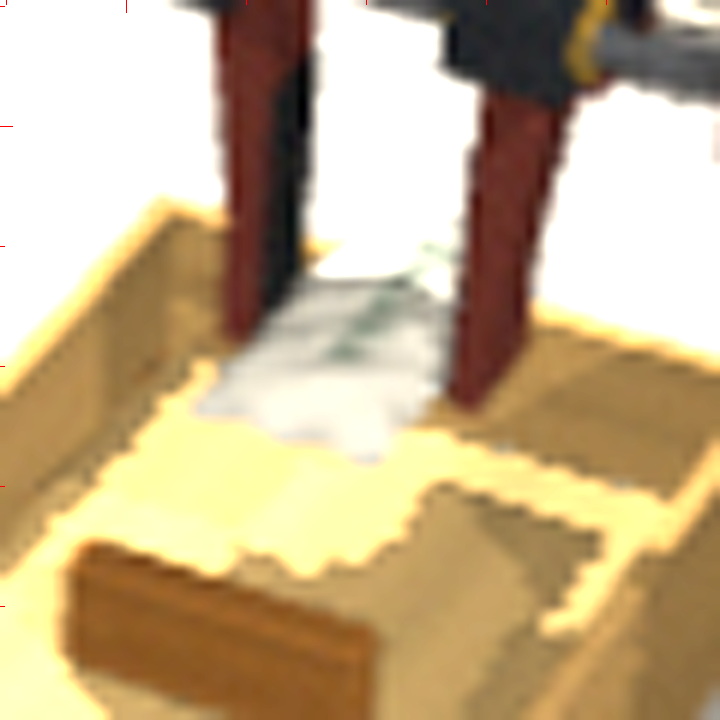

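View pics/r2.png

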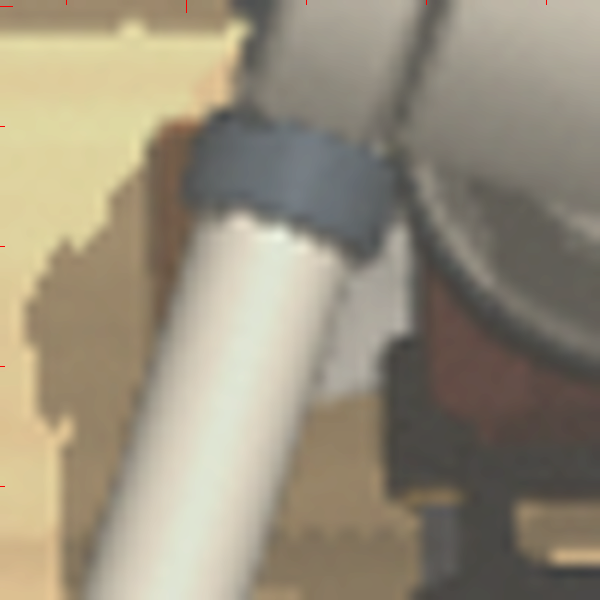

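>>> {"method": "send_rows", "body": {
  "rows": [
    [[0, 0, 2], [0, 0, 0]],
    [[0, 0, 4], [0, 0, 0]],
    [[0, 0, 5], [0, 0, 0]],
    [[0, 0, 6], [0, 0, 0]],
    [[0, 0, 6], [0, 0, 0]],
    [[0, 0, 6], [0, 0, 0]],
    [[0, 0, 5], [0, 0, 0]],
    [[0, 0, 4], [0, 0, 0]],
    [[0, 0, 2], [0, 0, 0]],
    [[0, 0, 0], [0, 0, 0]]
  ]
}}

```text
time_s: 39.95
tcp_pos: [0.5124, -0.1135, 0.02]
ee_rot: [1.0, 0.02, -0.0, -0.0]
contact_force: [-0.3, -0.1, -0.4]
width: 0.0383
```

>>> {"method": "send_rows", "body": {
  "rows": [
    [[0, 0, 1], [0, 0, 0]],
    [[0, 0, 1], [0, 0, 0]],
    [[0, 0, 0.5], [0, 0, 0]],
    [[0, 0, 0.5], [0, 0, 0]],
    [[0, 0, 0.5], [0, 0, 0]],
    [[0, 0, 0.5], [0, 0, 0]],
    [[0, 0, 0.5], [0, 0, 0]],
    [[0, 0, 0], [0, 0, 0]],
    [[0, 0, 0], [0, 0, 0]],
    [[0, 0, 0], [0, 0, 0]]
  ]
}}

```text
time_s: 40.78
tcp_pos: [0.5127, -0.1136, 0.0163]
ee_rot: [1.0, 0.02, 0.0, 0.0]
contact_force: [-0.3, -0.0, -1.2]
width: 0.0386
```

Another 1.5 mm, slowly.

>>> {"method": "send_rows", "body": {
  "rows": [
    [[0, 0, 0.5], [0, 0, 0]],
    [[0, 0, 0.5], [0, 0, 0]],
    [[0, 0, 0.5], [0, 0, 0]],
    [[0, 0, 0], [0, 0, 0]],
    [[0, 0, 0], [0, 0, 0]],
    [[0, 0, 0], [0, 0, 0]],
    [[0, 0, 0], [0, 0, 0]],
    [[0, 0, 0], [0, 0, 0]],
    [[0, 0, 0], [0, 0, 0]],
    [[0, 0, 0], [0, 0, 0]]
  ]
}}

```text
time_s: 41.62
tcp_pos: [0.5128, -0.1136, 0.0148]
ee_rot: [1.0, 0.02, 0.0, 0.0]
contact_force: [-0.5, 0.2, -1.0]
width: 0.0384
```

>>> {"method": "send_rows", "body": {
  "rows": [
    [[0, 0, 0], [0, 0, 0]],
    [[0, 0, 0], [0, 0, 0]],
    [[0, 0, 0], [0, 0, 0]],
    [[0, 0, 0], [0, 0, 0]],
    [[0, 0, 0], [0, 0, 0]],
    [[0, 0, -1], [0, 0, 0]],
    [[0, 0, -3], [0, 0, 0]],
    [[0, 0, -6], [0, 0, 0]],
    [[0, 0, -9], [0, 0, 0]],
    [[0, 0, -12], [0, 0, 0]]
  ],
  "grip": 0.28
}}

```text
time_s: 42.45
tcp_pos: [0.5124, -0.1135, 0.0462]
ee_rot: [1.0, 0.02, -0.0, -0.0]
contact_force: [0.5, -0.2, -0.3]
width: 0.0635
```

>>> {"method": "send_rows", "body": {
  "rows": [
    [[0, 0, -12], [0, 0, 0]],
    [[0, 0, -14], [0, 0, 0]],
    [[0, 0, -14], [0, 0, 0]],
    [[0, 0, -14], [0, 0, 0]],
    [[0, 0, -12], [0, 0, 0]],
    [[0, 0, -10], [0, 0, 0]],
    [[0, 0, -8], [0, 0, 0]],
    [[0, 0, -6], [0, 0, 0]],
    [[0, 0, -4], [0, 0, 0]],
    [[0, 0, -2], [0, 0, 0]]
  ]
}}

```text
time_s: 43.28
tcp_pos: [0.5128, -0.1136, 0.1421]
ee_rot: [1.0, 0.02, 0.0, 0.0]
contact_force: [0.1, -0.4, 0.9]
width: 0.063
```

>>> {"method": "send_rows", "body": {
  "rows": [
    [[0, 12, 0], [0, 0, 0]],
    [[0, 16, 0], [0, 0, 0]],
    [[0, 20, 0], [0, 0, 0]],
    [[0, 22, 0], [0, 0, 0]],
    [[0, 22, 0], [0, 0, 0]],
    [[0, 20, 0], [0, 0, 0]],
    [[0, 16, 0], [0, 0, 0]],
    [[0, 12, 0], [0, 0, 0]],
    [[0, 6, 0], [0, 0, 0]],
    [[0, 0, 0], [0, 0, 0]]
  ]
}}

```text
time_s: 44.12
tcp_pos: [0.5183, -0.2605, 0.1412]
ee_rot: [1.0, 0.019, -0.0, -0.0]
contact_force: [-0.3, 1.1, -0.2]
width: 0.0631
```

```bash
python3 -c "
from plan import *
s,p,y=cur(); print(p,y,s['contact_force'],s['width'])
d=vision.get_image('side');crop(d,305,140,415,250,6,'pics/s1.png');cv2.imwrite('pics/s3.png',d['color'])
d=vision.get_image('top');crop(d,285,170,425,280,5,'pics/s2.png')
"
```

```text
[ 0.51834544 -0.26053714  0.14116666] 2.2333321056305895 [-0.32709475  1.07821031 -0.1588458 ] 0.06310629056999754
```

View pics/s1.png

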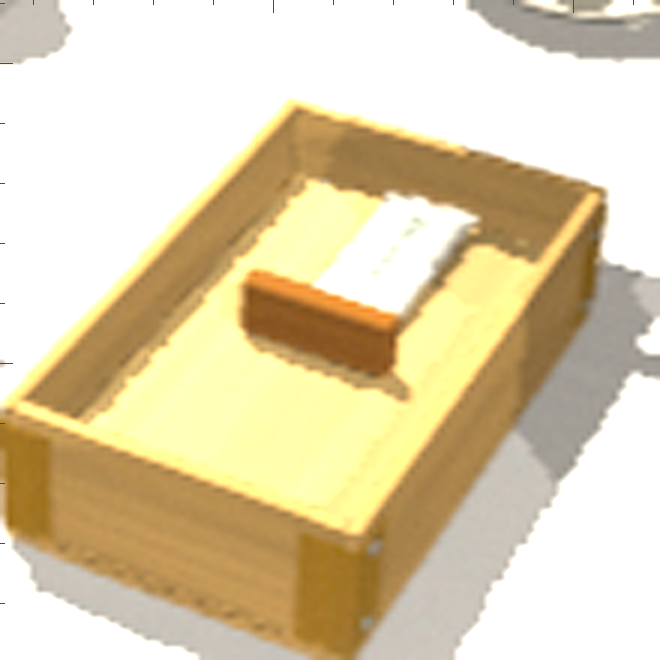

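View pics/s2.png

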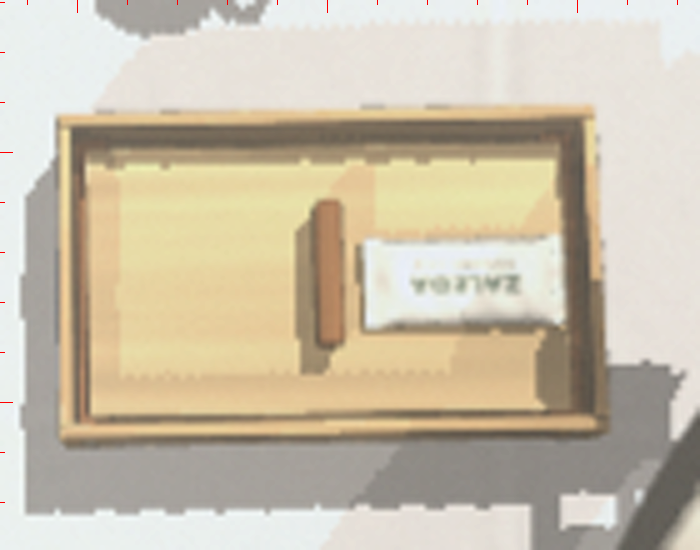

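View pics/s3.png

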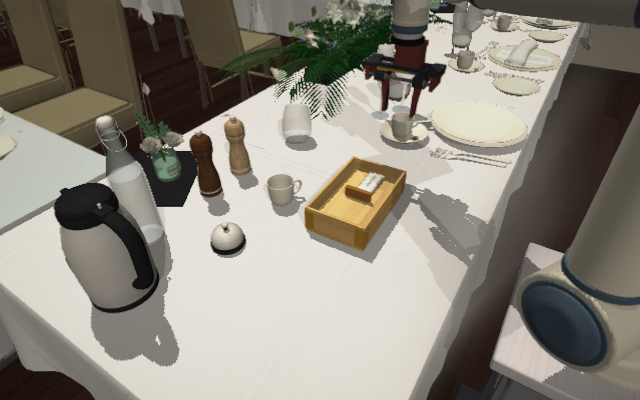

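```bash
python3 -c "
from fit2 import *
t=vision.get_image('top')
h=back(t,un([329,272],285,170,5),.063)[0]
b=fit2([(t,[0,1,2,3],un([(57,117),(594,109),(608,430),(61,433)],285,170,5))],.142,.236,.066,[.51,-.05,.03])
pk=fit2([(t,[0,1,2,3],un([(363,239),(560,236),(566,322),(363,328)],285,170,5))],.04,.088,.044,[.51,-.11,.03])
print(h,b,pk)
c,s=np.cos(b[0][2]),np.sin(b[0][2]);R=np.array([[c,s],[-s,c]])
print('handle in box',R@(h[:2]-b[0][:2]),'packet in box',R@(pk[0][:2]-b[0][:2]))
print(manip.sense()['joint_vel'].round(3), manip.sense()['time_s'])
print(ticket.job_done())
"
```

```text
[ 0.50976353 -0.05469167  0.063     ] (array([ 0.5102, -0.0547,  0.0347]), [[0.0, -0.8], [0.3, -0.6], [0.3, 0.4], [-0.6, 1.0]]) (array([ 0.5095, -0.1146,  0.0439]), [[-0.3, -0.1], [0.1, -0.4], [-0.2, 0.4], [0.3, 0.1]])
handle in box [-4.35920720e-04  2.34686612e-05] packet in box [-0.00277769 -0.05983966]
[ 0.006 -0.007  0.002 -0.003 -0.001 -0.001] 44.2667
the job is handed in; nothing more can be done
None
```

The box is packed and handed in at about 44 s. One packet is flat on the box floor, the divider is seated on both cleats with its handle up, and the second packet lies flat on the divider on the −y side of the handle.

**Last checks:**
- **Divider:** the top camera puts the handle within 1 mm of the box centre. While I lowered the board, contact came at the seating height I had calculated. It looks level in the side view.
- **Upper packet:** it is about 60 mm from the box centre along y and 3 mm off in x, parallel to the box and clear of the handle.
- **Lower packet:** I saw it flat and centred before the divider went over it. I couldn't see it after that.
- **Cup and bell:** both look to be where they started in the final side view; I didn't measure them. The gripper was clear of everything at hand-in.

**What disagreed or went wrong:**
- **Tool height:** the reported TCP height did not match the fingertips. They first touched the table at a reported z of about −24 mm, roughly 32 mm higher than the reading and nose length imply. The side camera had shown a similar offset. I set all later heights from that contact.
- **First grasp:** because of that offset, my first grip on a packet was too high and pressed on its top with about 24 N. I reopened, went lower and gripped it again, and the packet barely moved.
- **Box position:** the two cameras differed by about 2–6 mm on the box's position. I placed the divider using the top camera.

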